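Book spare-part cartons into the slope-front locker

ROBOT

A 6-joint arm with a two-finger parallel gripper is mounted at the origin on the work surface. World frame = base frame: x ahead of the robot, y to its left, z up, the work surface at z = 0. Lengths are in m, angles in rad, forces in N, time in s.
With the tool pointing down it reaches from about 0.25 to 0.775 m from the base axis. Payload 8.9 kg.
Tool frame: the origin (TCP) lies between the finger pads; the fingertips stand 14 mm ahead of it and the grasp point (between the pads) lies 5 mm behind it (robot.tcp_to_tips is the distance from the TCP to the fingertips, in m); z points along the fingers, y is the line along which they close (so a half turn about z gives the same grasp; the last joint's range is limited). The gripper opens to 85 mm and grips with 20 to 120 N. Pads are 22 mm wide; open, the fingers measure 114 mm over their backs; the gripper's body (76 mm by 85 mm) begins 54 mm behind the grasp point. The pads swing forward as they close: fully open they stand 13 mm farther back than shut.
Start: joints at [-1.406, 0.291, -0.153, 1.127, 0, 1.431], TCP at [0.157, -0.501, 0.245] pointing down, gripper open.
Joint ranges: [-2.52, 2.52], [-0.91, 1.74], [-1.3, 1.37], [-1.96, 2.02], [-1.52, 1.47], [-3.14, 3.14]. Speed limits (rad/s): [2.22, 2.22, 2.79, 3.14, 3.14, 3.14].

INTERFACE

Orientations are given as a unit quaternion [x, y, z, w].
In Python, from cell import sensors, cams, order, robot gives the robot as it stands.
- The arm moves only by the tool servo_tool, never from a script. Its argument "steps" is a list of rows, each an object with "translation": the shift along the tool's x, y, z in cm, a list of three; "twist": the turn, a rotation vector about the tool's x, y, z in degrees, a list of three; "grip": the opening, from -1 (shut) to 1 (fully open). A call has 1 to 12 rows; each row is the pose to reach, as a shift and turn from the pose commanded when the call began, along the tool's axes at that moment; what a row does not reach only later rows make up. A row lasts 1/12 s, in which the tool goes at most 41.7 mm and 7.16 degrees, less where a joint would pass 70% of its speed; a pose out of reach is approached as far as the arm can. A call with a gripper value outside its range is refused whole. The fingers move at their own pace and stop on an object; "force" is the grip in N (left out, the last holds). Time passes only in rows, so rows that repeat a pose let the fingers close. It gives the time, the measured TCP pose, the force, the opening and the grip force at its end, in the units of the state.
- sensors.get_obs(): the state, without advancing time (a new reading comes with each control period).
- cams.grab_frame(name): name is "side" or "top" or "wrist"; returns (picture, depth): 480x640x3 uint8, red, green, blue; 480x640 float32, m along the optical axis (not along the pixel's ray), 0 where there is no reading.
- cams.camera_model(name): a dict with "fov_y" (degrees; the focal length in pixels is half the picture's height over the tangent of half this angle, whatever the lens; pixels are square), "cx", "cy" (the principal point, pixels), "world_to_cam" (4x4, takes a point from world to camera coordinates); the wrist camera has in their place "mount" (4x4, takes a point from camera to tool coordinates, whose origin is the TCP and whose axes are the flange's). Camera axes: x right, y up, looking along -z (the intrinsics and any distortion apply to the point x, -y, -z); pixel columns grow to the right and rows downward; lengths in m; the calibration is good to about 2 mm. A picture is of the moment at which its call begins: read the wrist's pose just before it. camera_model takes no time and is no camera call.
- order.job_done(): hands the job in; it is judged then, once.
The state is a dict: "clock": time; "q": joint angles; "dq": joint speeds; "tau": joint torques, N m; "eef_pos": TCP position; "orientation": TCP orientation; "force": force on the tool from outside, world axes, zero at the start; "moment": the same for the moment, N m; "grip_width": finger opening in m; "grip_force": force on a finger pad.
Only numpy, scipy, OpenCV 4.12 (cv2) and the standard library are available. Lean on these libraries where they do the work, as an engineer would, in place of code of your own. Each camera call takes 0.05 s, during which the arm holds its last target. There are 200 camera calls.

TASK

Two or three spare-part cartons have come in. Pick up the code scanner and, starting with the tallest carton and going down in height, read every label: hold the scanner still and square on, about 7 cm in front of the middle of the label on the carton's front face, for two seconds each. When all are read, stand the cartons upright in the locker with its flap pulled fully down, and finish with the flap fully shut and the scanner lying back in its dock; leave the spray can, wrench and jar alone.

Things in the scene. Friction and masses are not known exactly. Their poses are not given: they have to be found in the camera images.
- carton_tall: the tallest spare-part carton, brown cardboard, 56 (x) by 56 (y) by 78 high, mass roughly 0.2 to 0.45 kg, heavy at the bottom; may be absent. Origin at the centre of its underside, z up; its own -x face carries the label
- carton_tall_label (a point): middle of the front part of that carton's paper code label (40 wide, 34 high), on the -x face, 17 below the top edge; axes as the carton's, so the label looks along -x. The label also folds over onto the top
- carton_mid: the middle-height spare-part carton, brown cardboard, 58 (x) by 54 (y) by 64 high, mass roughly 0.2 to 0.45 kg, heavy at the bottom; may be absent. Origin at the centre of its underside, z up; its own -x face carries the label
- carton_mid_label (a point): middle of the front part of that carton's paper code label (40 wide, 34 high), on the -x face, 17 below the top edge; axes as the carton's, so the label looks along -x. The label also folds over onto the top
- carton_low: the lowest spare-part carton, brown cardboard, 64 (x) by 56 (y) by 52 high, mass roughly 0.2 to 0.45 kg, heavy at the bottom; may be absent. Origin at the centre of its underside, z up; its own -x face carries the label
- carton_low_label (a point): middle of the front part of that carton's paper code label (40 wide, 34 high), on the -x face, 17 below the top edge; axes as the carton's, so the label looks along -x. The label also folds over onto the top
- scanner: black cordless code scanner, a bar lying along x: body 130 long, 36 wide (y), 42 high, x from -75 to +55; grey nose 44 wide, 31 high, x from 54 to 80, pointing along its +x. Origin on its underside, close to its balance point. 0.22 kg. Grip it across its width near the origin
- scanner_nose (a point): middle of the reading window at the scanner's nose, 81 ahead (+x) of the scanner's origin and 16 above its underside; it reads straight along +x
- dock: grey scanner dock fixed on the bench, plate 150 (x) by 70 (y) by 6 thick with four posts 16 by 8, rising to 13 above the bench, at x = -50 and +50, y = -30 and +30 (gap between posts 52). The scanner lies between them along x; the middle is clear for fingers. Origin at the centre of the plate's underside
- dock_seat (a point): centre of the top of the dock plate: where the scanner's origin belongs
- locker: slope-front steel parts locker fixed on the bench, 190 deep (x), 384 wide (y), 150 high; walls and floor 6 thick. Its front (flap) faces its own -x. Origin at bench height under the middle of the front edge; inside, x is 0 to 184, y -186 to 186. No roof but the flap. Back 150 high; sides slope from 150 high at x = 135 to 12 high at x = 0
- locker_floor (a point): point on the locker's inner floor, middle of its width, 112 behind the front edge: cartons standing along this line (any y) clear the shut flap
- locker_hinge (a point): middle of the flap's hinge line, which runs along the locker's y at x = 0, 12 above the bench
- flap (a joint): the locker's bottom-hinged flap, a green panel 384 wide, 193 long, 8 thick, rad: 0 = shut (leaning back 0.774 from vertical over the locker), 0.774 = upright, 1.35 = fully down, on its stop (leaning 0.576 forward). It falls to whichever side it leans, shutting or opening
- flap_bar (a point): middle of the flap's handle bar, steel, 14 across, 124 free between its posts, parallel to the hinge, in the flap's plane, 231 from the hinge and 38 beyond the panel's top edge; can be pinched or hooked from above
- spray_can: bystander: spray can, 60 across, 170 high; origin at underside
- wrench: bystander: steel wrench lying on the bench
- bolt_jar: bystander: jar 70 across, 80 high; origin at underside
There are look-alikes about, which are no part of the job. What is shaped like the scanner but red is not meant.

How it is judged:
By the outcome, as a careful person would: the job done as asked, in the order asked, and still so for the second after the job is handed in, with the robot touching nothing.
Of carton_tall, carton_mid, carton_low only 2 to 3 are there at a start; the rules pass over those that are not, and their reading is None.
At some moment in a run one of carton_tall, carton_mid, carton_low may be knocked a few centimetres aside while the robot is not near it.
It also fails if it takes over 210 s, if anything falls off the work surface, if the arm or the gripper's body presses on something with over 40 N, if the wrist force passes 120 N, or if a joint passes its speed limit or range.

## Working session

There is one attempt and no reset: what is moved stays moved. The work goes in short steps, Python scripts to look and compute and a tool call to move; the robot and the scene stay as the last step left them, time stands still between calls to the robot, and variables do not carry over. Pictures are saved under pics/ and viewed, at most 14 in all, crops included, and the job is handed in when it is done.

Besides the shell and the picture viewer there is one more tool, called after "Call:" as name([rows], argument=value, ...), one row to a line, values as JSON. servo_tool: Moves the arm, as the interface text tells. Its arguments: {"type":"object","properties":{"steps":{"type":"array","items":{"type":"object","properties":{"translation":{"type":"array","items":{"type":"number"}},"twist":{"type":"array","items":{"type":"number"}},"grip":{"type":"number"}}}},"force":{"type":"number"}},"required":["steps"]}

```bash
ls; mkdir -p pics; python3 - <<'E'
from cell import sensors, cams
import cv2,numpy as np
for n in ("side","top","wrist"):
    im,d=cams.grab_frame(n); cv2.imwrite(f"pics/{n}0.png",im[:,:,::-1]); np.save(f"pics/{n}0.npy",d)
    print(n,{k:(np.round(v,4).tolist() if hasattr(v,'__len__') and not isinstance(v,str) else v) for k,v in cams.camera_model(n).items()})
print(sensors.get_obs())
E
```

```text
pics
side {'fov_y': 48.577288479424254, 'cx': 321.27731088287317, 'cy': 238.18997782146457, 'world_to_cam': [[-0.9969, -0.0783, -0.009, 0.5033], [0.0473, -0.6865, 0.7256, -0.176], [-0.063, 0.7229, 0.688, -1.1562], [0.0, 0.0, 0.0, 1.0]]}
top {'fov_y': 51.0412839373796, 'cx': 310.0383235586533, 'cy': 232.02470623584773, 'world_to_cam': [[-0.0041, -1.0, 0.0023, -0.0908], [0.996, -0.0038, 0.0891, -0.5081], [-0.0891, 0.0026, 0.996, -1.0791], [0.0, 0.0, 0.0, 1.0]]}
wrist {'fov_y': 63.81008276106345, 'cx': 320.83515450122843, 'cy': 235.36087160768307, 'mount': [[0.0006, 0.9457, 0.3251, 0.083], [1.0, -0.0002, -0.0011, 0.0002], [-0.001, 0.3251, -0.9457, -0.1278], [0.0, 0.0, 0.0, 1.0]]}
{'clock': 0.15, 'q': array([-1.40633670e+00,  2.91120549e-01, -1.53924697e-01,  1.12667598e+00,
       -5.28175487e-06,  1.43148664e+00]), 'dq': array([ 0.00098823, -0.00174822,  0.00292807, -0.00027813, -0.00150663,
       -0.00021315]), 'tau': array([ 1.19707001e-03, -5.37369490e+01,  3.31521177e+01,  1.14067382e-02,
       -1.66715304e-04,  1.23145125e-05]), 'eef_pos': array([ 0.15698606, -0.50067091,  0.24489052]), 'orientation': array([ 9.88487576e-01,  1.51301346e-01, -8.45577875e-06, -4.62377816e-04]), 'force': array([-0.23776064,  0.15126356,  0.52955251]), 'moment': array([-0.01697722, -0.0196787 , -0.05293365]), 'grip_force': 0.0, 'grip_width': 0.08502934177623038}
```

View pics/top0.png

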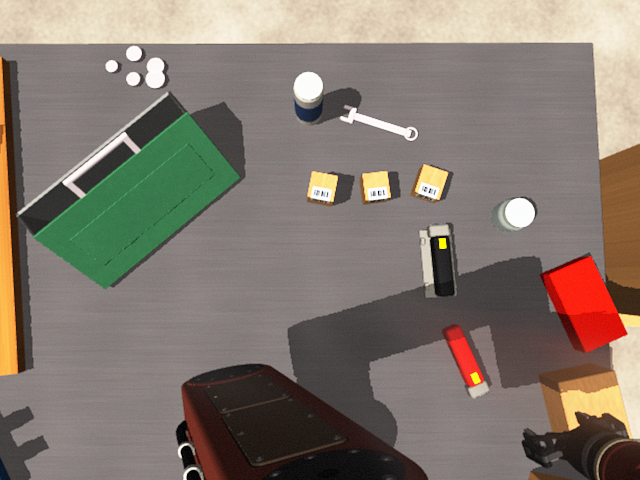

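View pics/side0.png

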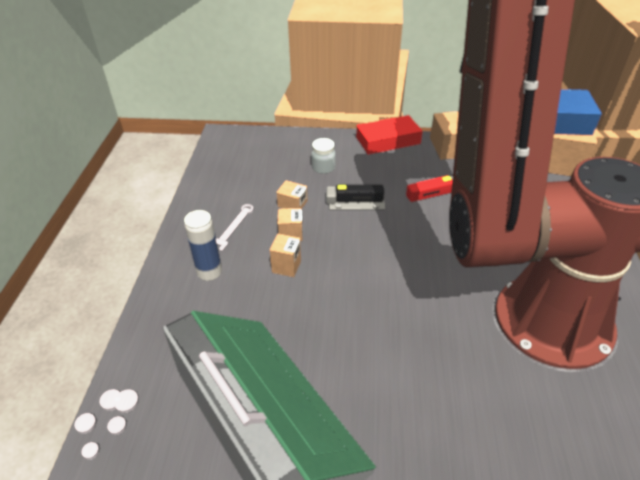

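```bash
cat > h.py <<'E'
import numpy as np, cv2
from scipy.spatial.transform import Rotation as R
def cammat(n,obs=None):
    from cell import cams
    m=cams.camera_model(n); f=240/np.tan(np.radians(m['fov_y'])/2)
    if n=='wrist':
        T=np.eye(4);T[:3,:3]=R.from_quat(obs['orientation']).as_matrix();T[:3,3]=obs['eef_pos']
        C=T@np.array(m['mount'])
    else: C=np.linalg.inv(np.array(m['world_to_cam']))
    return f,m['cx'],m['cy'],C
def cloud(d,cm):
    f,cx,cy,C=cm; v,u=np.mgrid[:480,:640]
    P=np.stack([(u-cx)/f*d,-(v-cy)/f*d,-d,np.ones_like(d)],-1)@C.T
    return P[...,:3]
def ray(u,v,z,cm):
    f,cx,cy,C=cm; r=C[:3,:3]@np.array([(u-cx)/f,-(v-cy)/f,-1]); o=C[:3,3]
    return o+r*(z-o[2])/r[2]
def delta(obs,pos,yaw=None,Rt=None):
    """tool shift cm & twist deg to reach world pos with tool down, tool-x at yaw(deg)"""
    R0=R.from_quat(obs['orientation'])
    if Rt is None: Rt=R.from_matrix(down(yaw))
    return np.round(R0.inv().apply(np.array(pos)-obs['eef_pos'])*100,2),np.round((R0.inv()*Rt).as_rotvec(degrees=True),2)
def down(yaw):
    c,s=np.cos(np.radians(yaw)),np.sin(np.radians(yaw))
    return np.array([[c,s,0],[s,-c,0],[0,0,-1]])
E
python3 - <<'E'
import numpy as np,cv2
from h import *
for n in("top","side"):
    d=np.load(f"pics/{n}0.npy");P=cloud(d,cammat(n));np.save(f"pics/{n}P.npy",P)
    im=cv2.imread(f"pics/{n}0.png")
    if n=="top":
        for u,v in[(250,330),(50,420),(560,100),(270,120),(470,300)]:print('bench',u,v,P[v,u].round(4))
        for nm,(x0,y0,x1,y1),z0 in [("c1",(300,165,345,212),.03),("c2",(355,165,396,212),.03),("c3",(408,160,455,206),.03),("scan",(415,220,462,302),.02),("red",(438,318,495,402),.02),("can",(285,65,330,130),.1),("jar",(495,190,545,235),.05)]:
            Q=P[y0:y1,x0:x1].reshape(-1,3); Q=Q[(Q[:,2]>z0)&(Q[:,2]<.3)]
            zt=np.percentile(Q[:,2],90); T=Q[Q[:,2]>zt-.006]
            r=cv2.minAreaRect((T[:,:2]*1000).astype(np.float32)); print(nm,'ztop',zt.round(4),len(T),'mean',T.mean(0).round(4),'rect',np.round(r[0],1),np.round(r[1],1),round(r[2],1))
        for u,v in[(107,287),(240,178),(38,237),(190,115),(168,95),(20,215),(105,280),(232,178),(72,185),(133,140),(140,200),(100,166)]:print('lock',u,v,P[v,u].round(4))
E
python3 - <<'E'
import cv2
im=cv2.imread('pics/top0.png')[155:405,300:550]; cv2.imwrite('pics/crop1.png',cv2.resize(im,(600,600),interpolation=cv2.INTER_CUBIC))
E
```

```text
bench 250 330 [ 0.2939  0.0402 -0.0016]
bench 50 420 [0.104  0.4709 0.0007]
bench 560 100 [ 0.8108 -0.6663  0.0023]
bench 270 120 [ 0.7664 -0.0026  0.0014]
bench 470 300 [ 0.3574 -0.4466 -0.0016]
c1 ztop 0.0802 688 mean [ 0.5987 -0.1194  0.0779] rect [ 598.8 -119.4] [56.  56.8] 78.9
c2 ztop 0.0664 665 mean [ 0.6021 -0.2345  0.0641] rect [ 602.6 -234.8] [59.2 54. ] 6.6
c3 ztop 0.0545 735 mean [ 0.6124 -0.3543  0.0521] rect [ 611.9 -354.8] [56.3 65.2] 70.6
scan ztop 0.0495 883 mean [ 0.4319 -0.3782  0.0474] rect [ 431.9 -378.3] [129.1  35.1] 4.7
red ztop 0.0435 908 mean [ 0.2405 -0.4192  0.0413] rect [ 240.9 -418.7] [126.8  35.9] 22.9
can ztop 0.1714 605 mean [ 0.7806 -0.0906  0.1699] rect [780.8 -90.5] [52.7 54.3] 89.7
jar ztop 0.0817 665 mean [ 0.5414 -0.5304  0.0797] rect [ 541.  -530.1] [59.3 60.6] 0.3
lock 107 287 [0.3897 0.3495 0.0193]
lock 240 178 [0.629  0.0622 0.0193]
lock 38 237 [0.4884 0.4312 0.1545]
lock 190 115 [0.7294 0.1439 0.1507]
lock 168 95 [0.7707 0.1886 0.1494]
lock 20 215 [0.5318 0.4708 0.1494]
lock 105 280 [0.4049 0.3505 0.0287]
lock 232 178 [0.6274 0.0787 0.0277]
lock 72 185 [0.5857 0.3601 0.1748]
lock 133 140 [0.6955 0.2757 0.0928]
lock 140 200 [0.568  0.2554 0.1001]
lock 100 166 [0.6406 0.3425 0.093 ]
```

View pics/crop1.png

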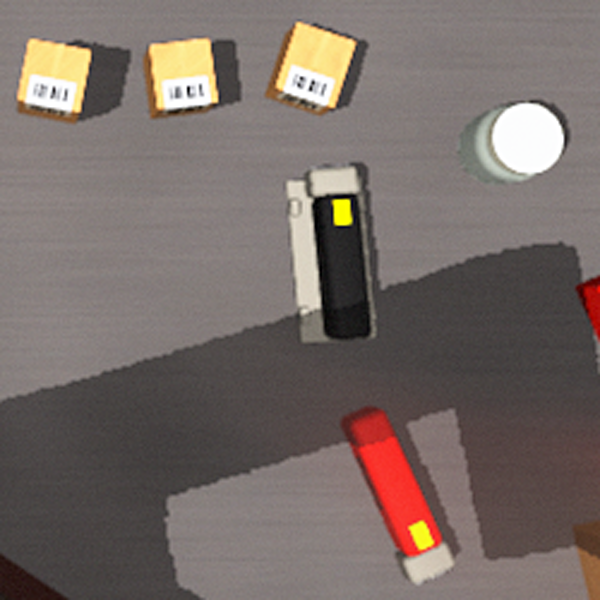

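```bash
cat > go.py <<'E'
import sys; from h import *; from cell import sensors,robot
o=sensors.get_obs(); a=list(map(float,sys.argv[1:]))
for i in range(0,len(a),4): print(*delta(o,a[i:i+3],a[i+3]))
E
python3 go.py .4419 -.3774 .13 4.7 .4419 -.3774 .027 4.7; python3 -c "from cell import robot;print(robot.tcp_to_tips)"
```

```text
[30.87 -3.23 11.5 ] [-0.05 -0.   12.7 ]
[30.87 -3.22 21.8 ] [-0.05 -0.   12.7 ]
0.014
```

Call:
servo_tool([
  {"translation": [30.9, -3.2, 6], "twist": [0, 0, 12.7], "grip": 1},
  {"translation": [30.9, -3.2, 6], "twist": [0, 0, 12.7], "grip": 1},
  {"translation": [30.9, -3.2, 6], "twist": [0, 0, 12.7], "grip": 1},
  {"translation": [30.9, -3.2, 6], "twist": [0, 0, 12.7], "grip": 1},
  {"translation": [30.9, -3.2, 6], "twist": [0, 0, 12.7], "grip": 1},
  {"translation": [30.9, -3.2, 11.5], "twist": [0, 0, 12.7], "grip": 1},
  {"translation": [30.9, -3.2, 11.5], "twist": [0, 0, 12.7], "grip": 1},
  {"translation": [30.9, -3.2, 11.5], "twist": [0, 0, 12.7], "grip": 1},
  {"translation": [30.9, -3.2, 11.5], "twist": [0, 0, 12.7], "grip": 1},
  {"translation": [30.9, -3.2, 11.5], "twist": [0, 0, 12.7], "grip": 1},
  {"translation": [30.9, -3.2, 11.5], "twist": [0, 0, 12.7], "grip": 1},
  {"translation": [30.9, -3.2, 11.5], "twist": [0, 0, 12.7], "grip": 1},
])

```text
clock: 1.15
eef_pos: [0.4417, -0.3789, 0.1312]
orientation: [0.999, 0.041, 0.0, 0.0]
force: [-0.3, 0.2, 0.5]
grip_width: 0.0852
grip_force: 0.0
```

```bash
python3 go.py .4419 -.3774 .027 4.7; python3 - <<'E'
from cell import sensors,cams
from h import *
o=sensors.get_obs(); im,d=cams.grab_frame('wrist'); cv2.imwrite('pics/w1.png',im[:,:,::-1])
P=cloud(d,cammat('wrist',o))
m=(P[...,2]>.044)&(P[...,2]<.052)&(d>0)
Q=P[m]; r=cv2.minAreaRect((Q[:,:2]*1000).astype(np.float32)); print(np.median(Q,0).round(4),r)
for z0,z1 in((.004,.0085),(.0115,.016)):
    m=(P[...,2]>z0)&(P[...,2]<z1)&(d>.05)&(abs(P[...,0]-.44)<.12)&(abs(P[...,1]+.377)<.06)
    Q=P[m]; print(len(Q)); print(cv2.minAreaRect((Q[:,:2]*1000).astype(np.float32)))
E
```

```text
[ 0.03 -0.16 10.42] [ 0.06 -0.01 -0.04]
[ 0.452  -0.3806  0.0471] ((485.42401123046875, -433.8851013183594), (113.90083312988281, 256.9260559082031), 43.981468200683594)
6417
((438.5113220214844, -375.1929626464844), (149.57850646972656, 69.5873794555664), 3.7479169368743896)
705
((452.05914306640625, -374.2667236328125), (140.7373046875, 67.04839324951172), 3.8463211059570312)
```

View pics/w1.png

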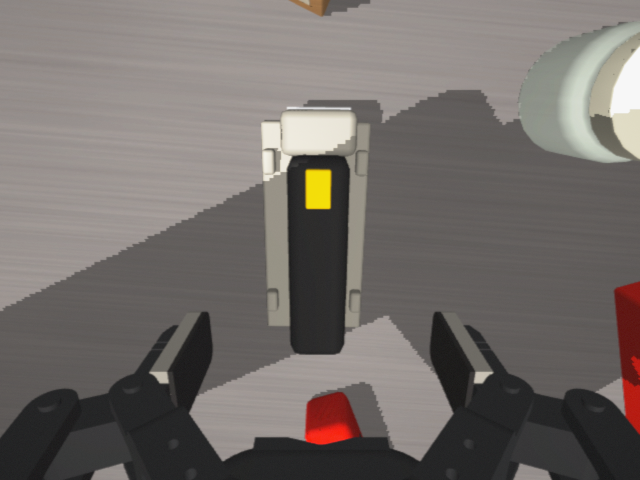

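Call:
servo_tool([
  {"translation": [0, -0.1, 4], "twist": [0, 0, 0], "grip": 1},
  {"translation": [0, -0.1, 7], "twist": [0, 0, 0], "grip": 1},
  {"translation": [0, -0.1, 9], "twist": [0, 0, 0], "grip": 1},
  {"translation": [0, -0.1, 10.4], "twist": [0, 0, 0], "grip": 1},
  {"translation": [0, -0.1, 10.4], "twist": [0, 0, 0], "grip": 1},
  {"translation": [0, -0.1, 10.4], "twist": [0, 0, 0], "grip": -0.3},
  {"translation": [0, -0.1, 10.4], "twist": [0, 0, 0], "grip": -0.3},
  {"translation": [0, -0.1, 10.4], "twist": [0, 0, 0], "grip": -0.3},
  {"translation": [0, -0.1, 10.4], "twist": [0, 0, 0], "grip": -0.3},
  {"translation": [0, -0.1, 10.4], "twist": [0, 0, 0], "grip": -0.3},
  {"translation": [0, -0.1, 10.4], "twist": [0, 0, 0], "grip": -0.3},
  {"translation": [0, -0.1, 10.4], "twist": [0, 0, 0], "grip": -0.3},
], force=50)

```text
clock: 2.2
eef_pos: [0.4428, -0.3778, 0.0277]
orientation: [0.999, 0.041, 0.001, 0.001]
force: [-0.9, -0.3, 6.5]
grip_width: 0.0354
grip_force: 51.1
```

Call:
servo_tool([
  {"translation": [0, 0, 0], "twist": [0, 0, 0], "grip": -0.8},
  {"translation": [0, 0, 0], "twist": [0, 0, 0], "grip": -0.8},
  {"translation": [0, 0, 0], "twist": [0, 0, 0], "grip": -0.8},
  {"translation": [0, 0, 0], "twist": [0, 0, 0], "grip": -0.8},
  {"translation": [0, 0, -2], "twist": [0, 0, 0], "grip": -0.8},
  {"translation": [0, 0, -4], "twist": [0, 0, 0], "grip": -0.8},
  {"translation": [0, 0, -6], "twist": [0, 0, 0], "grip": -0.8},
  {"translation": [0, 0, -8], "twist": [0, 0, 0], "grip": -0.8},
  {"translation": [0, 0, -8], "twist": [0, 0, 0], "grip": -0.8},
  {"translation": [0, 0, -8], "twist": [0, 0, 0], "grip": -0.8},
  {"translation": [0, 0, -8], "twist": [0, 0, 0], "grip": -0.8},
], force=50)

```text
clock: 3.12
eef_pos: [0.442, -0.3766, 0.1058]
orientation: [0.999, 0.041, -0.0, -0.0]
force: [-0.4, 0.0, -1.9]
grip_width: 0.0356
grip_force: 50.8
```

```bash
cat > scan.py <<'E'
from cell import sensors,cams
from h import *
import sys
# scanner in tool frame, wrist view
o=sensors.get_obs(); im,d=cams.grab_frame('wrist'); cv2.imwrite('pics/w_%s.png'%sys.argv[1],im[:,:,::-1])
P=cloud(d,cammat('wrist',o)); T=R.from_quat(o['orientation']).inv().apply((P-o['eef_pos']).reshape(-1,3)).reshape(P.shape)*1000
m=(d>.03)&(abs(T[...,1])<26)&(T[...,0]>15)&(T[...,0]<110)&(T[...,2]<15)&(T[...,2]>-30)
Q=T[m]; print('n',len(Q),'x max',np.percentile(Q[:,0],[90,97,99.5]).round(1))
b=Q[(Q[:,0]<52)]; n=Q[Q[:,0]>62]
for k in(b,n): print('y mid',((np.percentile(k[:,1],1)+np.percentile(k[:,1],99))/2).round(2),'y range',np.percentile(k[:,1],[1,99]).round(1),'z top',np.percentile(k[:,2],[5,50]).round(2))
t=b[b[:,2]<np.percentile(b[:,2],60)]; print('pitch slope',np.polyfit(t[:,0],t[:,2],1).round(4))
# cartons from top
im,d=cams.grab_frame('top'); P=cloud(d,cammat('top'))
cv2.imwrite('pics/t_%s.png'%sys.argv[1],im[:,:,::-1])
for nm,zz,c in(('tall',.078,(.599,-.119)),('mid',.064,(.602,-.235)),('low',.052,(.612,-.355))):
    m=(abs(P[...,2]-zz-.001)<.006)&(abs(P[...,0]-.61)<.12)&(abs(P[...,1]-c[1])<.058)
    r=cv2.minAreaRect((P[m][:,:2]*1000).astype(np.float32)); print(nm,m.sum(),np.round(r[0],1),np.round(r[1],1),round(r[2],1))
E
python3 scan.py a; python3 -c "
from cell import sensors;o=sensors.get_obs();print(o['clock'],o['eef_pos'],o['grip_width'],o['grip_force'],o['force'],o['moment'])"
```

```text
n 25057 x max [74.7 78.4 79.8]
y mid 0.61 y range [-16.7  18. ] z top [-22.81 -19.2 ]
y mid 0.8 y range [-20.1  21.7] z top [-9.23 -7.93]
pitch slope [ -0.05   -19.0482]
tall 713 [ 598.7 -119.4] [56.  56.7] 78.9
mid 689 [ 602.2 -234.7] [58.8 54.5] 7.4
low 766 [ 612.1 -355.1] [56.4 65.6] 70.8
3.2167 [ 0.44164295 -0.37633101  0.10513796] 0.035269631893418675 50.76240599155426 [-0.07781514  0.17878867 -2.89858981] [-0.00955917  0.01954334  0.00024762]
```

```bash
python3 go.py .4230 -.0849 .067 -11.1
```

```text
[  0.54 -29.19   3.86] [-0.08  0.08 15.81]
```

Call:
servo_tool([
  {"translation": [0.5, -29.2, 0], "twist": [0, 0, 15.8], "grip": -0.8},
  {"translation": [0.5, -29.2, 0], "twist": [0, 0, 15.8], "grip": -0.8},
  {"translation": [0.5, -29.2, 0], "twist": [0, 0, 15.8], "grip": -0.8},
  {"translation": [0.5, -29.2, 0], "twist": [0, 0, 15.8], "grip": -0.8},
  {"translation": [0.5, -29.2, 0], "twist": [0, 0, 15.8], "grip": -0.8},
  {"translation": [0.5, -29.2, 3.8], "twist": [0, 0, 15.8], "grip": -0.8},
  {"translation": [0.5, -29.2, 3.8], "twist": [0, 0, 15.8], "grip": -0.8},
  {"translation": [0.5, -29.2, 3.8], "twist": [0, 0, 15.8], "grip": -0.8},
  {"translation": [0.5, -29.2, 3.8], "twist": [0, 0, 15.8], "grip": -0.8},
  {"translation": [0.5, -29.2, 3.8], "twist": [0, 0, 15.8], "grip": -0.8},
  {"translation": [0.5, -29.2, 3.8], "twist": [0, 0, 15.8], "grip": -0.8},
  {"translation": [0.5, -29.2, 3.8], "twist": [0, 0, 15.8], "grip": -0.8},
], force=50)

```text
clock: 4.22
eef_pos: [0.424, -0.0868, 0.0686]
orientation: [0.995, -0.097, 0.001, 0.0]
force: [-0.1, -0.9, -2.0]
grip_width: 0.0358
grip_force: 51.3
```

```bash
cat >> scan.py <<'E'
# scanner axis & pitch; front-label geometry in scanner frame (wrist view)
im,d=cams.grab_frame('wrist');o=sensors.get_obs()
P=cloud(d,cammat('wrist',o)); T=R.from_quat(o['orientation']).inv().apply((P-o['eef_pos']).reshape(-1,3)).reshape(P.shape)*1000
print('strip z at x', [(x,np.median(T[...,2][(d>.03)&(abs(T[...,1])<6)&(abs(T[...,0]-x)<2)]).round(2)) for x in(-5,0,10,20,30,40,50,60,65,70,75)])
print('edge y', [(x,[np.percentile(T[...,1][(d>.03)&(abs(T[...,2]+k)<6)&(abs(T[...,1])<30)&(abs(T[...,0]-x)<3)],q).round(1) for q in(2,98)]) for x,k in((25,15),(35,15),(45,15),(65,5),(72,5))])
print(o['eef_pos'].round(4),np.round(np.degrees(2*np.arctan2(o['orientation'][1],o['orientation'][0])),2),o['clock'],o['orientation'].round(4))
E
python3 scan.py b
```

```text
n 25139 x max [74.9 78.6 80. ]
y mid 0.82 y range [-16.5  18.2] z top [-22.87 -19.24]
y mid 0.98 y range [-20.   21.9] z top [-9.27 -7.96]
pitch slope [ -0.054  -18.9529]
tall 704 [ 598.9 -119.5] [55.9 56.4] 78.8
mid 688 [ 602.1 -234.3] [58.9 54.3] 7.3
low 764 [ 612. -355.] [56.5 65.5] 70.3
strip z at x [(-5, np.float64(-19.45)), (0, np.float64(-19.49)), (10, np.float64(-64.27)), (20, np.float64(-19.41)), (30, np.float64(-22.46)), (40, np.float64(-22.38)), (50, np.float64(-18.29)), (60, np.float64(-8.49)), (65, np.float64(-8.4)), (70, np.float64(-8.34)), (75, np.float64(-7.97))]
edge y [(25, [np.float64(-16.4), np.float64(17.8)]), (35, [np.float64(-16.5), np.float64(18.2)]), (45, [np.float64(-16.3), np.float64(18.1)]), (65, [np.float64(-19.6), np.float64(21.5)]), (72, [np.float64(-19.5), np.float64(21.5)])]
[ 0.4236 -0.0865  0.0685] -11.18 4.3667 [ 9.952e-01 -9.740e-02  3.000e-04  1.000e-04]
```

View pics/w_b.png

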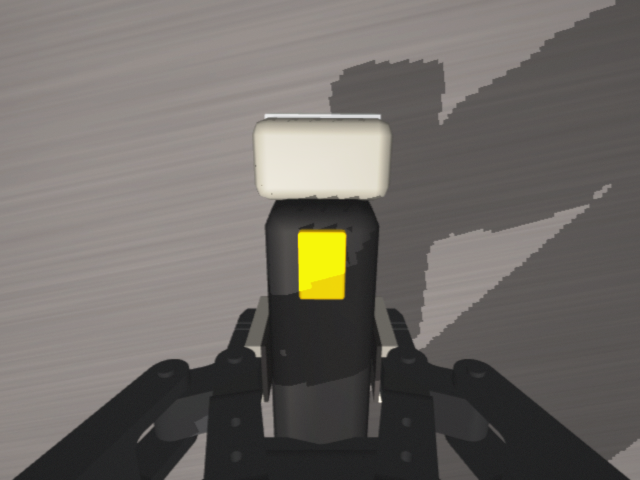

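Call:
servo_tool([
  {"translation": [0, -0.15, 0.05], "grip": -0.8},
  {"translation": [0, -0.15, 0.05], "grip": -0.8},
  {"translation": [0, -0.15, 0.05], "grip": -0.8},
  {"translation": [0, -0.15, 0.05], "grip": -0.8},
  {"translation": [0, -0.15, 0.05], "grip": -0.8},
  {"translation": [0, -0.15, 0.05], "grip": -0.8},
  {"translation": [0, -0.15, 0.05], "grip": -0.8},
  {"translation": [0, -0.15, 0.05], "grip": -0.8},
  {"translation": [0, -0.15, 0.05], "grip": -0.8},
  {"translation": [0, -0.15, 0.05], "grip": -0.8},
  {"translation": [0, -0.15, 0.05], "grip": -0.8},
  {"translation": [0, -0.15, 0.05], "grip": -0.8},
])

```text
$.steps[0]: bad value
```

Call:
servo_tool([
  {"grip": -0.8},
  {"grip": -0.8},
  {"grip": -0.8},
  {"grip": -0.8},
  {"grip": -0.8},
  {"grip": -0.8},
  {"grip": -0.8},
  {"grip": -0.8},
  {"grip": -0.8},
  {"grip": -0.8},
  {"grip": -0.8},
  {"grip": -0.8},
])

```text
$.steps[0]: bad value
```

Call:
servo_tool([
  {"grip": -0.8},
  {"grip": -0.8},
  {"grip": -0.8},
  {"grip": -0.8},
  {"grip": -0.8},
  {"grip": -0.8},
  {"grip": -0.8},
  {"grip": -0.8},
  {"grip": -0.8},
  {"grip": -0.8},
  {"grip": -0.8},
  {"grip": -0.8},
])

```text
$.steps[0]: bad value
```

```bash
python3 scan.py c | grep -E "tall|mid|low|0\."; python3 - <<'E'
import numpy as np
for c,yaw,L,z in(((.6022,-.2345),7.0,.029,.054),((.6120,-.3549),-19.5,.032,.042)):
    print(np.array(c)-(L+.151)*np.array([np.cos(np.radians(yaw)),np.sin(np.radians(yaw))]),yaw)
E
```

```text
n 25115 x max [74.8 78.6 80. ]
y mid 0.81 y range [-16.5  18.1] z top [-22.87 -19.24]
y mid 0.97 y range [-20.   21.9] z top [-9.27 -7.95]
pitch slope [ -0.0511 -19.0461]
tall 713 [ 598.9 -119.5] [55.9 57.5] 78.8
mid 692 [ 602.  -234.3] [59.4 54.4] 7.5
low 772 [ 612.  -354.9] [56.  64.8] 70.9
[ 0.4234 -0.086   0.0684] -11.14 4.5167 [ 9.953e-01 -9.710e-02  1.000e-04  0.000e+00]
[ 0.42354169 -0.25643648] 7.0
[ 0.43949661 -0.29381334] -19.5
```

Call:
servo_tool([
  {"translation": [0, -0.1, 0.05], "twist": [0, 0, 0], "grip": -0.8},
  {"translation": [0, -0.1, 0.05], "twist": [0, 0, 0], "grip": -0.8},
  {"translation": [0, -0.1, 0.05], "twist": [0, 0, 0], "grip": -0.8},
  {"translation": [0, -0.1, 0.05], "twist": [0, 0, 0], "grip": -0.8},
  {"translation": [0, -0.1, 0.05], "twist": [0, 0, 0], "grip": -0.8},
  {"translation": [0, -0.1, 0.05], "twist": [0, 0, 0], "grip": -0.8},
  {"translation": [0, -0.1, 0.05], "twist": [0, 0, 0], "grip": -0.8},
  {"translation": [0, -0.1, 0.05], "twist": [0, 0, 0], "grip": -0.8},
  {"translation": [0, -0.1, 0.05], "twist": [0, 0, 0], "grip": -0.8},
  {"translation": [0, -0.1, 0.05], "twist": [0, 0, 0], "grip": -0.8},
  {"translation": [0, -0.1, 0.05], "twist": [0, 0, 0], "grip": -0.8},
  {"translation": [0, -0.1, 0.05], "twist": [0, 0, 0], "grip": -0.8},
])

```text
clock: 5.52
eef_pos: [0.4235, -0.0846, 0.0678]
orientation: [0.995, -0.097, -0.0, -0.0]
force: [-0.0, 0.1, -2.0]
grip_width: 0.0352
grip_force: 51.3
```

Call:
servo_tool([
  {"translation": [0, 0, 0], "twist": [0, 0, 0], "grip": -0.8},
  {"translation": [0, 0, 0], "twist": [0, 0, 0], "grip": -0.8},
  {"translation": [0, 0, 0], "twist": [0, 0, 0], "grip": -0.8},
  {"translation": [0, 0, 0], "twist": [0, 0, 0], "grip": -0.8},
  {"translation": [0, 0, 0], "twist": [0, 0, 0], "grip": -0.8},
  {"translation": [0, 0, 0], "twist": [0, 0, 0], "grip": -0.8},
  {"translation": [0, 0, 0], "twist": [0, 0, 0], "grip": -0.8},
  {"translation": [0, 0, 0], "twist": [0, 0, 0], "grip": -0.8},
  {"translation": [0, 0, 0], "twist": [0, 0, 0], "grip": -0.8},
  {"translation": [0, 0, 0], "twist": [0, 0, 0], "grip": -0.8},
  {"translation": [0, 0, 0], "twist": [0, 0, 0], "grip": -0.8},
  {"translation": [0, 0, 0], "twist": [0, 0, 0], "grip": -0.8},
])

```text
clock: 6.52
eef_pos: [0.4235, -0.0846, 0.0678]
orientation: [0.995, -0.097, 0.0, 0.0]
force: [-0.5, -0.2, -1.9]
grip_width: 0.0354
grip_force: 51.3
```

Call:
servo_tool([
  {"translation": [0, 0, 0], "twist": [0, 0, 0], "grip": -0.8},
  {"translation": [0, 0, 0], "twist": [0, 0, 0], "grip": -0.8},
  {"translation": [0, 0, 0], "twist": [0, 0, 0], "grip": -0.8},
  {"translation": [0, 0, 0], "twist": [0, 0, 0], "grip": -0.8},
  {"translation": [0, 0, 0], "twist": [0, 0, 0], "grip": -0.8},
  {"translation": [0, 0, 0], "twist": [0, 0, 0], "grip": -0.8},
  {"translation": [0, 0, 0], "twist": [0, 0, 0], "grip": -0.8},
  {"translation": [0, 0, 0], "twist": [0, 0, 0], "grip": -0.8},
  {"translation": [0, 0, 0], "twist": [0, 0, 0], "grip": -0.8},
  {"translation": [0, 0, 0], "twist": [0, 0, 0], "grip": -0.8},
  {"translation": [0, 0, 0], "twist": [0, 0, 0], "grip": -0.8},
  {"translation": [0, 0, 0], "twist": [0, 0, 0], "grip": -0.8},
])

```text
clock: 7.52
eef_pos: [0.4235, -0.0846, 0.0678]
orientation: [0.995, -0.097, 0.0, 0.0]
force: [-1.0, 0.1, -1.0]
grip_width: 0.0356
grip_force: 51.3
```

```bash
python3 scan.py d | grep -E "tall|mid|low|\]$"; python3 go.py .4235 -.2564 .0535 7
```

```text
n 25108 x max [74.8 78.6 80. ]
y mid 0.81 y range [-16.5  18.1] z top [-22.85 -19.23]
y mid 0.99 y range [-20.   21.9] z top [-9.27 -7.97]
pitch slope [ -0.0512 -19.0415]
tall 708 [ 598.9 -119.5] [55.9 57. ] 78.8
mid 694 [ 602.6 -234.4] [58.9 54.5] 6.7
low 772 [ 611.7 -354.7] [56.3 64.7] 71.1
strip z at x [(-5, np.float64(-19.47)), (0, np.float64(-19.46)), (10, np.float64(-64.23)), (20, np.float64(-19.43)), (30, np.float64(-22.46)), (40, np.float64(-22.46)), (50, np.float64(-18.26)), (60, np.float64(-8.41)), (65, np.float64(-8.44)), (70, np.float64(-8.42)), (75, np.float64(-7.94))]
edge y [(25, [np.float64(-16.2), np.float64(17.7)]), (35, [np.float64(-16.5), np.float64(18.2)]), (45, [np.float64(-16.4), np.float64(18.2)]), (65, [np.float64(-19.5), np.float64(21.5)]), (72, [np.float64(-19.4), np.float64(21.5)])]
[ 0.4234 -0.0846  0.0678] -11.09 7.6667 [ 0.9953 -0.0967 -0.     -0.    ]
[ 3.31 16.86  1.43] [ -0.     0.   -18.09]
```

Call:
servo_tool([
  {"translation": [0, 10, 0], "twist": [0, 0, 0], "grip": -0.8},
  {"translation": [0, 10, 0], "twist": [0, 0, 0], "grip": -0.8},
  {"translation": [3.3, 16.9, 1.4], "twist": [0, 0, -18.1], "grip": -0.8},
  {"translation": [3.3, 16.9, 1.4], "twist": [0, 0, -18.1], "grip": -0.8},
  {"translation": [3.3, 16.9, 1.4], "twist": [0, 0, -18.1], "grip": -0.8},
  {"translation": [3.3, 16.9, 1.4], "twist": [0, 0, -18.1], "grip": -0.8},
  {"translation": [3.3, 16.9, 1.4], "twist": [0, 0, -18.1], "grip": -0.8},
  {"translation": [3.3, 16.9, 1.4], "twist": [0, 0, -18.1], "grip": -0.8},
  {"translation": [3.3, 16.9, 1.4], "twist": [0, 0, -18.1], "grip": -0.8},
  {"translation": [3.3, 16.9, 1.4], "twist": [0, 0, -18.1], "grip": -0.8},
  {"translation": [3.3, 16.9, 1.4], "twist": [0, 0, -18.1], "grip": -0.8},
  {"translation": [3.3, 16.9, 1.4], "twist": [0, 0, -18.1], "grip": -0.8},
])

```text
clock: 8.67
eef_pos: [0.4235, -0.2562, 0.054]
orientation: [0.998, 0.061, 0.0, 0.0]
force: [0.5, -1.0, -3.0]
grip_width: 0.0351
grip_force: 51.7
```

Call:
servo_tool([
  {"translation": [0, 0, 0], "twist": [0, 0, 0], "grip": -0.8},
  {"translation": [0, 0, 0], "twist": [0, 0, 0], "grip": -0.8},
  {"translation": [0, 0, 0], "twist": [0, 0, 0], "grip": -0.8},
  {"translation": [0, 0, 0], "twist": [0, 0, 0], "grip": -0.8},
])

```text
clock: 9.0
eef_pos: [0.4234, -0.2568, 0.0538]
orientation: [0.998, 0.061, 0.0, 0.0]
force: [-0.6, 0.8, -1.9]
grip_width: 0.0355
grip_force: 51.7
```

```bash
python3 scan.py e | grep -E "tall|mid|low|^\[|y mid|edge"; python3 go.py .4235 -.2564 .0535 7
```

```text
y mid 0.59 y range [-16.7  17.9] z top [-22.88 -19.22]
y mid 0.76 y range [-20.2  21.7] z top [-9.24 -7.94]
tall 701 [ 598.8 -119.5] [55.9 57.1] 78.7
mid 782 [ 559.9 -239.8] [144.3  54.7] 6.7
low 761 [ 611.9 -354.8] [56.3 64.7] 71.0
edge y [(25, [np.float64(-16.6), np.float64(17.7)]), (35, [np.float64(-16.6), np.float64(17.9)]), (45, [np.float64(-16.5), np.float64(17.9)]), (65, [np.float64(-19.8), np.float64(21.3)]), (72, [np.float64(-19.7), np.float64(21.2)])]
[ 0.4233 -0.2568  0.0538] 7.0 9.15 [0.9981 0.0611 0.     0.    ]
[ 0.02 -0.04  0.03] [ 0. -0.  0.]
```

Call:
servo_tool([
  {"translation": [0, 0, 0], "twist": [0, 0, 0], "grip": -0.8},
  {"translation": [0, 0, 0], "twist": [0, 0, 0], "grip": -0.8},
  {"translation": [0, 0, 0], "twist": [0, 0, 0], "grip": -0.8},
  {"translation": [0, 0, 0], "twist": [0, 0, 0], "grip": -0.8},
  {"translation": [0, 0, 0], "twist": [0, 0, 0], "grip": -0.8},
  {"translation": [0, 0, 0], "twist": [0, 0, 0], "grip": -0.8},
  {"translation": [0, 0, 0], "twist": [0, 0, 0], "grip": -0.8},
  {"translation": [0, 0, 0], "twist": [0, 0, 0], "grip": -0.8},
  {"translation": [0, 0, 0], "twist": [0, 0, 0], "grip": -0.8},
  {"translation": [0, 0, 0], "twist": [0, 0, 0], "grip": -0.8},
  {"translation": [0, 0, 0], "twist": [0, 0, 0], "grip": -0.8},
  {"translation": [0, 0, 0], "twist": [0, 0, 0], "grip": -0.8},
])

```text
clock: 10.15
eef_pos: [0.4233, -0.2568, 0.0538]
orientation: [0.998, 0.061, 0.0, 0.0]
force: [-0.1, 0.0, -1.9]
grip_width: 0.0351
grip_force: 51.7
```

Call:
servo_tool([
  {"translation": [0, 0, 0], "twist": [0, 0, 0], "grip": -0.8},
  {"translation": [0, 0, 0], "twist": [0, 0, 0], "grip": -0.8},
  {"translation": [0, 0, 0], "twist": [0, 0, 0], "grip": -0.8},
  {"translation": [0, 0, 0], "twist": [0, 0, 0], "grip": -0.8},
  {"translation": [0, 0, 0], "twist": [0, 0, 0], "grip": -0.8},
  {"translation": [0, 0, 0], "twist": [0, 0, 0], "grip": -0.8},
  {"translation": [0, 0, 0], "twist": [0, 0, 0], "grip": -0.8},
  {"translation": [0, 0, 0], "twist": [0, 0, 0], "grip": -0.8},
  {"translation": [0, 0, 0], "twist": [0, 0, 0], "grip": -0.8},
  {"translation": [0, 0, 0], "twist": [0, 0, 0], "grip": -0.8},
  {"translation": [0, 0, 0], "twist": [0, 0, 0], "grip": -0.8},
  {"translation": [0, 0, 0], "twist": [0, 0, 0], "grip": -0.8},
])

```text
clock: 11.15
eef_pos: [0.4233, -0.2568, 0.0538]
orientation: [0.998, 0.061, 0.0, 0.0]
force: [-0.4, 0.1, -2.6]
grip_width: 0.0359
grip_force: 51.7
```

```bash
python3 scan.py f | grep -E "tall|mid|low|^\["; python3 - <<'E'
import numpy as np
c=np.array((.6119,-.3548));yaw=-19.2;print(c-(.183)*np.array([np.cos(np.radians(yaw)),np.sin(np.radians(yaw))]),yaw)
E
python3 go.py .4391 -.2946 .0415 -19.2
```

```text
y mid 0.59 y range [-16.7  17.9] z top [-22.85 -19.23]
y mid 0.76 y range [-20.2  21.7] z top [-9.26 -7.94]
tall 702 [ 598.9 -119.5] [56. 58.] 78.8
mid 794 [ 560.  -240.1] [145.   54.6] 7.4
low 767 [ 611.9 -354.6] [55.9 65.6] 71.0
[ 0.4233 -0.2568  0.0538] 7.01 11.3 [ 0.9981  0.0611 -0.     -0.    ]
[ 0.43907912 -0.2946174 ] -19.2
[1.1  3.95 1.23] [-0.    0.   26.21]
```

Call:
servo_tool([
  {"translation": [1.1, 4, 0], "twist": [0, 0, 26.2], "grip": -0.8},
  {"translation": [1.1, 4, 0], "twist": [0, 0, 26.2], "grip": -0.8},
  {"translation": [1.1, 4, 0], "twist": [0, 0, 26.2], "grip": -0.8},
  {"translation": [1.1, 4, 0], "twist": [0, 0, 26.2], "grip": -0.8},
  {"translation": [1.1, 4, 1.2], "twist": [0, 0, 26.2], "grip": -0.8},
  {"translation": [1.1, 4, 1.2], "twist": [0, 0, 26.2], "grip": -0.8},
  {"translation": [1.1, 4, 1.2], "twist": [0, 0, 26.2], "grip": -0.8},
  {"translation": [1.1, 4, 1.2], "twist": [0, 0, 26.2], "grip": -0.8},
  {"translation": [1.1, 4, 1.2], "twist": [0, 0, 26.2], "grip": -0.8},
  {"translation": [1.1, 4, 1.2], "twist": [0, 0, 26.2], "grip": -0.8},
  {"translation": [1.1, 4, 1.2], "twist": [0, 0, 26.2], "grip": -0.8},
  {"translation": [1.1, 4, 1.2], "twist": [0, 0, 26.2], "grip": -0.8},
])

```text
clock: 12.3
eef_pos: [0.4392, -0.2952, 0.042]
orientation: [0.986, -0.167, 0.0, 0.0]
force: [0.2, 0.2, -1.9]
grip_width: 0.0355
grip_force: 51.8
```

```bash
python3 scan.py g | grep -E "tall|mid|low|^\[|strip"; python3 go.py .4391 -.2946 .0415 -19.2
```

```text
y mid 0.89 y range [-16.4  18.2] z top [-22.82 -19.21]
y mid 1.05 y range [-19.9  22. ] z top [-9.25 -7.93]
tall 700 [ 598.9 -119.4] [56.1 56.6] 78.9
mid 679 [ 602.6 -234.7] [59.  54.5] 5.7
low 946 [ 564.6 -338.5] [ 56.9 165.4] 70.6
strip z at x [(-5, np.float64(-19.37)), (0, np.float64(-19.41)), (10, np.float64(-64.27)), (20, np.float64(-19.38)), (30, np.float64(-22.38)), (40, np.float64(-22.36)), (50, np.float64(-18.39)), (60, np.float64(-8.41)), (65, np.float64(-8.42)), (70, np.float64(-8.4)), (75, np.float64(-7.91))]
[ 0.4392 -0.2952  0.0419] -19.19 12.45 [ 9.860e-01 -1.667e-01  1.000e-04  0.000e+00]
[-0.03 -0.05  0.04] [ 0.   -0.01  0.01]
```

Call:
servo_tool([
  {"translation": [0, 0, 0], "twist": [0, 0, 0], "grip": -0.8},
  {"translation": [0, 0, 0], "twist": [0, 0, 0], "grip": -0.8},
  {"translation": [0, 0, 0], "twist": [0, 0, 0], "grip": -0.8},
  {"translation": [0, 0, 0], "twist": [0, 0, 0], "grip": -0.8},
  {"translation": [0, 0, 0], "twist": [0, 0, 0], "grip": -0.8},
  {"translation": [0, 0, 0], "twist": [0, 0, 0], "grip": -0.8},
  {"translation": [0, 0, 0], "twist": [0, 0, 0], "grip": -0.8},
  {"translation": [0, 0, 0], "twist": [0, 0, 0], "grip": -0.8},
  {"translation": [0, 0, 0], "twist": [0, 0, 0], "grip": -0.8},
  {"translation": [0, 0, 0], "twist": [0, 0, 0], "grip": -0.8},
  {"translation": [0, 0, 0], "twist": [0, 0, 0], "grip": -0.8},
  {"translation": [0, 0, 0], "twist": [0, 0, 0], "grip": -0.8},
])

```text
clock: 13.45
eef_pos: [0.4391, -0.2951, 0.0418]
orientation: [0.986, -0.167, 0.0, -0.0]
force: [-0.1, -0.4, -2.3]
grip_width: 0.0355
grip_force: 51.8
```

Call:
servo_tool([
  {"translation": [0, 0, 0], "twist": [0, 0, 0], "grip": -0.8},
  {"translation": [0, 0, 0], "twist": [0, 0, 0], "grip": -0.8},
  {"translation": [0, 0, 0], "twist": [0, 0, 0], "grip": -0.8},
  {"translation": [0, 0, 0], "twist": [0, 0, 0], "grip": -0.8},
  {"translation": [0, 0, 0], "twist": [0, 0, 0], "grip": -0.8},
  {"translation": [0, 0, 0], "twist": [0, 0, 0], "grip": -0.8},
  {"translation": [0, 0, 0], "twist": [0, 0, 0], "grip": -0.8},
  {"translation": [0, 0, 0], "twist": [0, 0, 0], "grip": -0.8},
  {"translation": [0, 0, 0], "twist": [0, 0, 0], "grip": -0.8},
  {"translation": [0, 0, 0], "twist": [0, 0, 0], "grip": -0.8},
  {"translation": [0, 0, 0], "twist": [0, 0, 0], "grip": -0.8},
  {"translation": [0, 0, 0], "twist": [0, 0, 0], "grip": -0.8},
])

```text
clock: 14.45
eef_pos: [0.4391, -0.2951, 0.0418]
orientation: [0.986, -0.167, 0.0, -0.0]
force: [0.1, 0.7, -2.3]
grip_width: 0.035
grip_force: 51.8
```

Call:
servo_tool([
  {"translation": [0, 0, 0], "twist": [0, 0, 0], "grip": -0.8},
  {"translation": [0, 0, 0], "twist": [0, 0, 0], "grip": -0.8},
  {"translation": [0, 0, -3], "twist": [0, 0, 0], "grip": -0.8},
  {"translation": [0, 0, -5], "twist": [0, 0, 0], "grip": -0.8},
  {"translation": [0, 0, -5], "twist": [0, 0, 0], "grip": -0.8},
  {"translation": [0, 0, -5], "twist": [0, 0, 0], "grip": -0.8},
])

```text
clock: 14.95
eef_pos: [0.4398, -0.2957, 0.0926]
orientation: [0.986, -0.167, 0.001, 0.001]
force: [0.6, 1.4, -3.1]
grip_width: 0.0354
grip_force: 52.0
```

```bash
python3 - <<'E'
from h import *
im=cv2.imread('pics/t_d.png')[215:310,405:475]
bench=cv2.medianBlur(im,3)
hsv=cv2.cvtColor(im,cv2.COLOR_BGR2HSV)
print(im[45,20:60:3].tolist())
cv2.imwrite('pics/dock.png',cv2.resize(im,(420,570),interpolation=cv2.INTER_CUBIC))
E
python3 scan.py h | grep -E "tall|mid|low|^\["; python3 go.py .4385 -.3748 .085 3.75 .4385 -.3748 .029 3.75
```

```text
[[117, 128, 132], [118, 126, 135], [117, 130, 132], [120, 129, 137], [115, 129, 132], [119, 129, 135], [120, 133, 137], [118, 131, 134], [114, 126, 132], [127, 139, 146], [74, 75, 79], [69, 69, 73], [68, 71, 74], [68, 68, 74]]
y mid 0.85 y range [-16.5  18.2] z top [-22.85 -19.21]
y mid 1.04 y range [-19.9  22. ] z top [-9.24 -7.94]
tall 699 [ 599.  -119.5] [56.1 56.8] 78.5
mid 680 [ 602.6 -234.6] [58.8 54.4] 6.1
low 772 [ 611.8 -354.5] [56.8 66.1] 71.4
[ 0.4385 -0.2946  0.0908] -19.2 15.1 [ 9.860e-01 -1.667e-01 -7.000e-04 -5.000e-04]
[2.64 7.58 0.57] [ -0.06   0.08 -22.95]
[2.65 7.58 6.17] [ -0.06   0.08 -22.95]
```

View pics/dock.png

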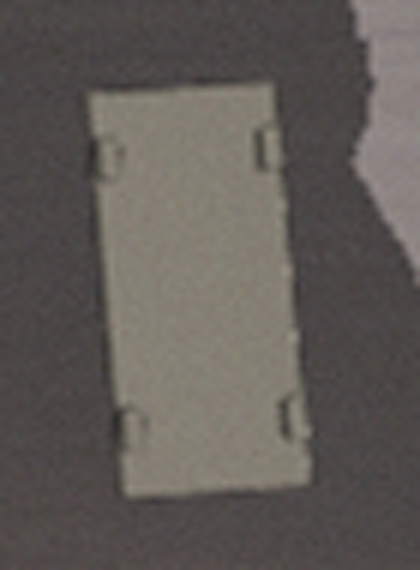

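```bash
python3 - <<'E'
from h import *
cm=cammat('top'); c=[ray(u/6+405-.4,v/6+215-.4,.006,cm) for u,v in((90,92),(273,83),(310,484),(127,496))]
c=np.array(c); print(c.mean(0)); d=c[0]+c[1]-c[2]-c[3]; print(np.degrees(np.arctan2(d[1],d[0])),np.linalg.norm(c[0]-c[1]),np.linalg.norm(c[0]-c[3]))
E
python3 go.py .4388 -.3752 .0925 4.3 .4388 -.3752 .029 4.3
```

```text
[ 0.44032685 -0.37575278  0.006     ]
3.7391950578587547 0.06814716592587237 0.14923640371207525
[ 2.68  7.6  -0.18] [ -0.06   0.08 -23.5 ]
[2.69 7.61 6.17] [ -0.06   0.08 -23.5 ]
```

Call:
servo_tool([
  {"translation": [2.7, 7.6, 0], "twist": [0, 0, -23], "grip": -0.8},
  {"translation": [2.7, 7.6, 0], "twist": [0, 0, -23], "grip": -0.8},
  {"translation": [2.7, 7.6, 0], "twist": [0, 0, -23], "grip": -0.8},
  {"translation": [2.7, 7.6, 0], "twist": [0, 0, -23], "grip": -0.8},
  {"translation": [2.7, 7.6, 0], "twist": [0, 0, -23], "grip": -0.8},
  {"translation": [2.7, 7.6, 0], "twist": [0, 0, -23], "grip": -0.8},
  {"translation": [2.7, 7.6, 2], "twist": [0, 0, -23], "grip": -0.8},
  {"translation": [2.7, 7.6, 4], "twist": [0, 0, -23], "grip": -0.8},
  {"translation": [2.7, 7.6, 5.2], "twist": [0, 0, -23], "grip": -0.8},
  {"translation": [2.7, 7.6, 5.6], "twist": [0, 0, -23], "grip": -0.8},
  {"translation": [2.7, 7.6, 6], "twist": [0, 0, -23], "grip": -0.8},
  {"translation": [2.7, 7.6, 6.2], "twist": [0, 0, -23], "grip": -0.8},
])

```text
clock: 16.1
eef_pos: [0.4398, -0.3756, 0.0297]
orientation: [0.999, 0.033, -0.0, -0.0]
force: [-0.6, 0.3, -1.9]
grip_width: 0.0353
grip_force: 52.1
```

Call:
servo_tool([
  {"translation": [0, 0, 0], "twist": [0, 0, 0], "grip": -0.8},
  {"translation": [0, 0, 0], "twist": [0, 0, 0], "grip": -0.8},
  {"translation": [0, 0, 0], "twist": [0, 0, 0], "grip": -0.8},
])

```text
clock: 16.35
eef_pos: [0.44, -0.3761, 0.0305]
orientation: [0.999, 0.033, 0.0, 0.0]
force: [-0.3, 0.3, -1.8]
grip_width: 0.0353
grip_force: 52.1
```

Call:
servo_tool([
  {"translation": [0, -0.07, 0.1], "twist": [0, 0, 0], "grip": -0.8},
  {"translation": [0, -0.07, 0.25], "twist": [0, 0, 0], "grip": -0.8},
  {"translation": [0, -0.07, 0.3], "twist": [0, 0, 0], "grip": -0.8},
  {"translation": [0, -0.07, 0.3], "twist": [0, 0, 0], "grip": -0.8},
  {"translation": [0, -0.07, 0.3], "twist": [0, 0, 0], "grip": 0.1},
  {"translation": [0, -0.07, 0.3], "twist": [0, 0, 0], "grip": 0.6},
  {"translation": [0, -0.07, 0.3], "twist": [0, 0, 0], "grip": 1},
  {"translation": [0, -0.07, 0.3], "twist": [0, 0, 0], "grip": 1},
  {"translation": [0, -0.07, 0.3], "twist": [0, 0, 0], "grip": 1},
  {"translation": [0, -0.07, 0.3], "twist": [0, 0, 0], "grip": 1},
  {"translation": [0, -0.07, -2], "twist": [0, 0, 0], "grip": 1},
  {"translation": [0, -0.07, -5], "twist": [0, 0, 0], "grip": 1},
])

```text
clock: 17.35
eef_pos: [0.4381, -0.3735, 0.0781]
orientation: [0.999, 0.033, -0.002, -0.002]
force: [0.1, 0.1, 0.3]
grip_width: 0.0856
grip_force: 0.0
```

Call:
servo_tool([
  {"translation": [0, 0, -5], "twist": [0, 0, 0], "grip": 1},
  {"translation": [0, 0, -10], "twist": [0, 0, 0], "grip": 1},
  {"translation": [0, 0, -12], "twist": [0, 0, 0], "grip": 1},
  {"translation": [0, 0, -12], "twist": [0, 0, 0], "grip": 1},
])

```text
clock: 17.68
eef_pos: [0.4421, -0.3777, 0.2074]
orientation: [0.999, 0.033, 0.004, 0.004]
force: [0.9, -1.0, 0.4]
grip_width: 0.0853
grip_force: 0.0
```

```bash
cat > lock.py <<'E'
from cell import sensors,cams
from h import *
o=sensors.get_obs();print(o['eef_pos'],o['clock'])
im,d=cams.grab_frame('wrist'); P=cloud(d,cammat('wrist',o)); cv2.imwrite('pics/w_i.png',im[:,:,::-1])
near=(abs(P[...,0]-.44)<.12)&(abs(P[...,1]+.377)<.06)&(d>.05)
for z0,z1 in((.004,.0085),(.045,.053)):
    m=near&(P[...,2]>z0)&(P[...,2]<z1); print(m.sum(),cv2.minAreaRect((P[m][:,:2]*1000).astype(np.float32)))
im,d=cams.grab_frame('top'); P=cloud(d,cammat('top')); hsv=cv2.cvtColor(im,cv2.COLOR_RGB2HSV); cv2.imwrite('pics/t_i.png',im[:,:,::-1])
g=(hsv[...,0]>50)&(hsv[...,0]<85)&(hsv[...,1]>100); g=cv2.erode(g.astype(np.uint8),np.ones((5,5)))>0
Q=P[g&(P[...,2]>.01)]; c=Q.mean(0);n=np.linalg.svd(Q-c,full_matrices=False)[2][2];n*=np.sign(n[2]);print('flap plane',c,n,'lean',np.arccos(n[2]),'yaw of slope',np.degrees(np.arctan2(-n[1],-n[0])))
w=(P[...,2]>.146)&(P[...,2]<.153)&(hsv[...,1]<60)&(P[...,1]>0)&(P[...,0]>.4)
print('wall top',w.sum(),cv2.minAreaRect((P[w][:,:2]*1000).astype(np.float32)))
b=(P[...,2]>.168)&(P[...,1]>.1)&(P[...,0]>.4); q=P[b];print('bar',b.sum(),q.mean(0),cv2.minAreaRect((q[:,:2]*1000).astype(np.float32)),np.percentile(q[:,2],[50,95]))
v=(P[...,1]>0)&(P[...,0]>.3)&g&(P[...,2]>.005)
print('flap rect',cv2.minAreaRect((P[v][:,:2]*1000).astype(np.float32)))
E
python3 lock.py
```

```text
[ 0.44212281 -0.37774881  0.20744955] 17.6833
4231 ((438.6845703125, -375.2335510253906), (149.0289306640625, 69.74557495117188), 3.7963263988494873)
5838 ((429.1408386230469, -376.4233093261719), (125.68192291259766, 32.8275032043457), 3.5686686038970947)
flap plane [0.56183003 0.25413519 0.09796913] [0.77984055 0.62592825 0.00790844] lean 1.5628878064185012 yaw of slope -141.24821061398436
wall top 879 ((632.412353515625, 313.14227294921875), (69.25035858154297, 384.8158874511719), 40.98092269897461)
bar 730 [0.6315708  0.31269935 0.18065356] ((629.3748168945312, 310.1947326660156), (29.337543487548828, 150.55918884277344), 41.38602066040039) [0.18158131 0.18552072]
flap rect ((561.3060302734375, 252.39784240722656), (129.14205932617188, 370.4483642578125), 40.20484161376953)
```

```bash
python3 - <<'E'
from cell import sensors,cams
from h import *
im,d=cams.grab_frame('top'); np.save('pics/t_i.npy',d); P=cloud(d,cammat('top')); hsv=cv2.cvtColor(im,cv2.COLOR_RGB2HSV)
box=(P[...,1]>.0)&(P[...,1]<.52)&(P[...,0]>.35)&(P[...,0]<.8)&(d>0)
g=box&(hsv[...,0]>50)&(hsv[...,0]<85)&(hsv[...,1]>100); g=cv2.erode(g.astype(np.uint8),np.ones((7,7)))>0
Q=P[g]
for _ in range(5):
    c=Q.mean(0);n=np.linalg.svd(Q-c,full_matrices=False)[2][2];n*=np.sign(n[2]);Q=Q[abs((Q-c)@n)<.003]
print('plane',len(Q),c,n,'from vert',np.pi/2-np.arccos(n[2]),'yaw',np.degrees(np.arctan2(-n[1],-n[0])))
x=-n[:2]/np.linalg.norm(n[:2]); 
for yaw in(np.degrees(np.arctan2(x[1],x[0])),):
    a=np.radians(yaw); X=np.array([np.cos(a),np.sin(a)]);Y=np.array([-X[1],X[0]])
    # plane outer surface 4mm off midplane; hinge at z=.012 on midplane
    h0=(c-n*.004); s=(h0[2]-.012)/np.cos(.774)*np.sin(.774); print('hinge along X',h0[:2]@X-s)
    b=box&(P[...,2]>.178)&(P[...,2]<.19); q=P[b]; print('bar',b.sum(),'X',np.percentile(q[:,:2]@X,[2,50,98]),'Y',np.percentile(q[:,:2]@Y,[1,99]),np.percentile(q[:,2],[50,98]))
    w=box&(P[...,2]>.1475)&(P[...,2]<.153)&(hsv[...,1]<60); q=P[w]; print('wall','X',np.percentile(q[:,:2]@X,[1,50,99]),'Y',np.percentile(q[:,:2]@Y,[.5,99.5]))
    q=q[q[:,:2]@X>np.percentile(q[:,:2]@X,60)]
    print('wallfit deg',np.polyfit(q[:,:2]@Y,q[:,:2]@X,1))
    print(X,Y)
E
```

```text
plane 9625 [0.56385211 0.25448494 0.09448126] [-0.54559042 -0.4583609   0.7015956 ] from vert 0.7776342327173996 yaw 40.03425829714066
hinge along X 0.5203866195624067
bar 578 X [0.68000672 0.68604705 0.69411937] Y [-0.24104348 -0.09426793] [0.18259206 0.18686702]
wall X [0.66389294 0.71213101 0.71721839] Y [-0.35888655  0.02424102]
wallfit deg [-4.25905964e-04  7.14951655e-01]
[0.76565997 0.64324553] [-0.64324553  0.76565997]
```

View pics/t_i.png

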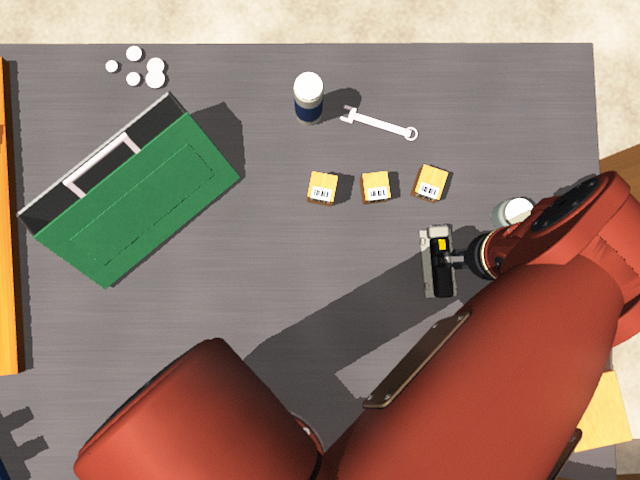

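```bash
python3 - <<'E'
from h import *
from cell import sensors
o=sensors.get_obs(); print(np.degrees(o['q']).round(1),o['eef_pos'])
print(delta(o,[.6337,.3137,.26],130.03))
ph0=.774;
for k,t in enumerate(np.arange(0.06,1.35,.06).tolist()+[1.35]):
    p=ph0-t; print(k,round(23.1*(np.sin(p)-np.sin(ph0)),2),round(-23.1*(np.cos(p)-np.cos(ph0)),2))
E
```

```text
[-47.7  23.9  -5.1  61.    0.  128.5] [ 0.43960686 -0.37509607  0.19990196]
(array([ 23.94, -67.44,  -6.03]), array([ 3.0000e-02,  2.0000e-02, -1.2622e+02]))
0 -1.02 -0.94
1 -2.09 -1.81
2 -3.22 -2.62
3 -4.39 -3.36
4 -5.6 -4.03
5 -6.85 -4.63
6 -8.14 -5.15
7 -9.45 -5.59
8 -10.79 -5.95
9 -12.15 -6.23
10 -13.52 -6.43
11 -14.9 -6.55
12 -16.29 -6.58
13 -17.67 -6.53
14 -19.05 -6.4
15 -20.42 -6.18
16 -21.77 -5.89
17 -23.11 -5.51
18 -24.41 -5.05
19 -25.69 -4.52
20 -26.94 -3.91
21 -28.14 -3.22
22 -28.73 -2.85
```

Call:
servo_tool([
  {"translation": [12, -34, -6], "twist": [0, 0, -80], "grip": 1},
  {"translation": [12, -34, -6], "twist": [0, 0, -80], "grip": 1},
  {"translation": [12, -34, -6], "twist": [0, 0, -80], "grip": 1},
  {"translation": [12, -34, -6], "twist": [0, 0, -80], "grip": 1},
  {"translation": [12, -34, -6], "twist": [0, 0, -80], "grip": 1},
  {"translation": [12, -34, -6], "twist": [0, 0, -80], "grip": 1},
  {"translation": [12, -34, -6], "twist": [0, 0, -80], "grip": 1},
  {"translation": [12, -34, -6], "twist": [0, 0, -80], "grip": 1},
  {"translation": [12, -34, -6], "twist": [0, 0, -80], "grip": 1},
  {"translation": [12, -34, -6], "twist": [0, 0, -80], "grip": 1},
  {"translation": [12, -34, -6], "twist": [0, 0, -80], "grip": 1},
  {"translation": [12, -34, -6], "twist": [0, 0, -80], "grip": 1},
])

```text
clock: 18.83
eef_pos: [0.5361, -0.0269, 0.2581]
orientation: [0.742, 0.671, -0.001, -0.001]
force: [-0.2, 0.4, -0.1]
grip_width: 0.0856
grip_force: 0.0
```

```bash
python3 go.py .6337 .3137 .26 130.03
```

```text
[34.87  6.29 -0.2 ] [ -0.16  -0.08 -45.8 ]
```

Call:
servo_tool([
  {"translation": [34.9, 6.3, -0.2], "twist": [0, 0, -45.8], "grip": 0.2},
  {"translation": [34.9, 6.3, -0.2], "twist": [0, 0, -45.8], "grip": 0.2},
  {"translation": [34.9, 6.3, -0.2], "twist": [0, 0, -45.8], "grip": 0.2},
  {"translation": [34.9, 6.3, -0.2], "twist": [0, 0, -45.8], "grip": 0.2},
  {"translation": [34.9, 6.3, -0.2], "twist": [0, 0, -45.8], "grip": 0.2},
  {"translation": [34.9, 6.3, -0.2], "twist": [0, 0, -45.8], "grip": 0.2},
  {"translation": [34.9, 6.3, -0.2], "twist": [0, 0, -45.8], "grip": 0.2},
  {"translation": [34.9, 6.3, -0.2], "twist": [0, 0, -45.8], "grip": 0.2},
  {"translation": [34.9, 6.3, -0.2], "twist": [0, 0, -45.8], "grip": 0.2},
  {"translation": [34.9, 6.3, -0.2], "twist": [0, 0, -45.8], "grip": 0.2},
  {"translation": [34.9, 6.3, -0.2], "twist": [0, 0, -45.8], "grip": 0.2},
  {"translation": [34.9, 6.3, -0.2], "twist": [0, 0, -45.8], "grip": 0.2},
])

```text
clock: 19.83
eef_pos: [0.6368, 0.3113, 0.2605]
orientation: [0.427, 0.904, -0.001, -0.001]
force: [0.3, 0.1, -0.9]
grip_width: 0.0511
grip_force: 0.0
```

Call:
servo_tool([
  {"translation": [0, 0, 0], "twist": [0, 0, 0], "grip": 0.2},
  {"translation": [0, 0, 0], "twist": [0, 0, 0], "grip": 0.2},
])

```text
clock: 20.0
eef_pos: [0.6371, 0.3108, 0.262]
orientation: [0.427, 0.904, -0.0, -0.0]
force: [-0.2, 0.5, 0.4]
grip_width: 0.0514
grip_force: 0.0
```

```bash
python3 go.py .6337 .3137 .176 130.03; python3 - <<'E'
from cell import sensors,cams
from h import *
o=sensors.get_obs(); im,d=cams.grab_frame('wrist'); cv2.imwrite('pics/w_j.png',im[:,:,::-1])
P=cloud(d,cammat('wrist',o)); X=np.array([.76566,.64325]);Y=np.array([-.64325,.76566])
T=P[...,:2]; x=T@X;y=T@Y
for y0 in(-.16,-.15,-.14,-.13,-.12,-.115):
    b=(d>.05)&(P[...,2]>.165)&(P[...,2]<.195)&(abs(y-y0)<.005)&(x>.65)&(x<.72); print(y0,b.sum(),np.percentile(x[b],[5,50,95]).round(4) if b.sum() else '',np.percentile(P[...,2][b],[95]).round(4) if b.sum() else '')
print(o['grip_width'],np.degrees(o['q']).round(0))
E
```

```text
[ 0.44 -0.08  8.6 ] [-0.02  0.   -0.56]
-0.16 395 [0.6818 0.6881 0.6939] [0.184]
-0.15 411 [0.682  0.6877 0.6939] [0.184]
-0.14 415 [0.6822 0.6883 0.6939] [0.184]
-0.13 447 [0.6818 0.6879 0.6939] [0.1839]
-0.12 465 [0.682  0.6879 0.6939] [0.1839]
-0.115 473 [0.6821 0.688  0.6939] [0.1841]
0.05144612009763087 [20. 38. 28. 80. -0. 71.]
```

View pics/w_j.png

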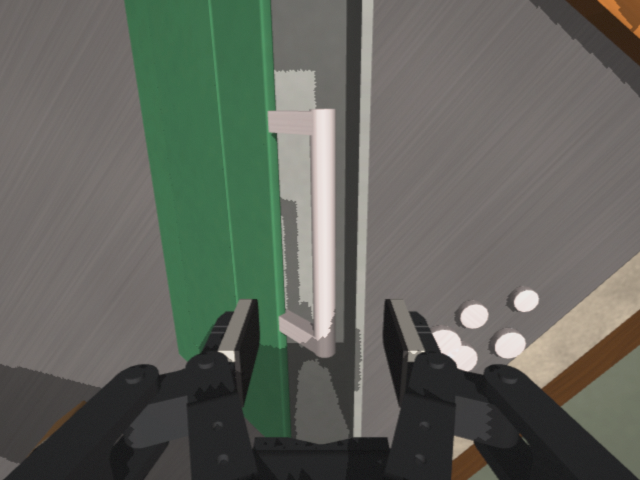

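Call:
servo_tool([
  {"translation": [0.4, 0, 3], "twist": [0, 0, -0.5], "grip": 0.2},
  {"translation": [0.4, 0, 6], "twist": [0, 0, -0.5], "grip": 0.2},
  {"translation": [0.4, 0, 7.5], "twist": [0, 0, -0.5], "grip": 0.2},
  {"translation": [0.4, 0, 8.6], "twist": [0, 0, -0.5], "grip": 0.2},
  {"translation": [0.4, 0, 8.6], "twist": [0, 0, -0.5], "grip": 0.2},
  {"translation": [0.4, 0, 8.6], "twist": [0, 0, -0.5], "grip": -0.4},
  {"translation": [0.4, 0, 8.6], "twist": [0, 0, -0.5], "grip": -0.8},
  {"translation": [0.4, 0, 8.6], "twist": [0, 0, -0.5], "grip": -0.9},
  {"translation": [0.4, 0, 8.6], "twist": [0, 0, -0.5], "grip": -1},
  {"translation": [0.4, 0, 8.6], "twist": [0, 0, -0.5], "grip": -1},
  {"translation": [0.4, 0, 8.6], "twist": [0, 0, -0.5], "grip": -1},
  {"translation": [0.4, 0, 8.6], "twist": [0, 0, -0.5], "grip": -1},
], force=30)

```text
clock: 21.05
eef_pos: [0.6352, 0.3155, 0.1776]
orientation: [0.422, 0.907, 0.001, 0.001]
force: [-1.3, -1.5, 6.3]
grip_width: 0.0131
grip_force: 29.4
```

Call:
servo_tool([
  {"translation": [0, 0, 0], "twist": [0, 0, 0], "grip": -1},
  {"translation": [0, 0, 0], "twist": [0, 0, 0], "grip": -1},
], force=30)

```text
clock: 21.22
eef_pos: [0.6352, 0.3155, 0.1775]
orientation: [0.422, 0.907, 0.001, 0.001]
force: [-0.7, -1.9, 7.2]
grip_width: 0.0129
grip_force: 29.4
```

Call:
servo_tool([
  {"translation": [0, -1.02, -0.94], "twist": [0, 0, 0], "grip": -1},
  {"translation": [0, -2.09, -1.81], "twist": [0, 0, 0], "grip": -1},
  {"translation": [0, -3.22, -2.62], "twist": [0, 0, 0], "grip": -1},
  {"translation": [0, -4.39, -3.36], "twist": [0, 0, 0], "grip": -1},
  {"translation": [0, -5.6, -4.03], "twist": [0, 0, 0], "grip": -1},
  {"translation": [0, -6.85, -4.63], "twist": [0, 0, 0], "grip": -1},
  {"translation": [0, -8.14, -5.15], "twist": [0, 0, 0], "grip": -1},
  {"translation": [0, -9.45, -5.59], "twist": [0, 0, 0], "grip": -1},
  {"translation": [0, -10.79, -5.95], "twist": [0, 0, 0], "grip": -1},
  {"translation": [0, -12.15, -6.23], "twist": [0, 0, 0], "grip": -1},
  {"translation": [0, -13.52, -6.43], "twist": [0, 0, 0], "grip": -1},
  {"translation": [0, -14.9, -6.55], "twist": [0, 0, 0], "grip": -1},
])

```text
clock: 22.22
eef_pos: [0.5215, 0.2196, 0.2429]
orientation: [0.422, 0.907, 0.002, 0.002]
force: [1.9, 0.6, 8.3]
grip_width: 0.0127
grip_force: 32.2
```

```bash
python3 - <<'E'
from cell import sensors
from h import *
o=sensors.get_obs();p=o['eef_pos'];X=np.array([.76566,.64325]);Y=np.array([-.64325,.76566]);print(p[:2]@X-.5265,p[:2]@Y+.1675,p[2],o['force'],o['moment'],o['grip_width'],o['grip_force'])
E
```

```text
0.01400958443735989 0.00017558626791963627 0.24289755293000875 [1.85034015 0.60283187 8.30643584] [ 0.47638082 -0.60078693 -0.01221295] 0.01270784444175821 32.16679394245148
```

Call:
servo_tool([
  {"translation": [0, -1.39, -0.03], "twist": [0, 0, 0], "grip": -1},
  {"translation": [0, -2.77, 0.02], "twist": [0, 0, 0], "grip": -1},
  {"translation": [0, -4.15, 0.15], "twist": [0, 0, 0], "grip": -1},
  {"translation": [0, -5.52, 0.37], "twist": [0, 0, 0], "grip": -1},
  {"translation": [0, -6.87, 0.66], "twist": [0, 0, 0], "grip": -1},
  {"translation": [0, -8.21, 1.04], "twist": [0, 0, 0], "grip": -1},
  {"translation": [0, -9.51, 1.5], "twist": [0, 0, 0], "grip": -1},
  {"translation": [0, -10.79, 2.03], "twist": [0, 0, 0], "grip": -1},
  {"translation": [0, -12.04, 2.64], "twist": [0, 0, 0], "grip": -1},
  {"translation": [0, -13.24, 3.33], "twist": [0, 0, 0], "grip": -1},
  {"translation": [0, -13.8, 3.7], "twist": [0, 0, 0], "grip": -1},
  {"translation": [0, -13.8, 3.7], "twist": [0, 0, 0], "grip": -1},
])

```text
clock: 23.22
eef_pos: [0.4154, 0.1304, 0.2053]
orientation: [0.422, 0.907, 0.001, 0.001]
force: [-1.1, -1.0, 1.7]
grip_width: 0.013
grip_force: 32.4
```

Call:
servo_tool([
  {"translation": [0, 0, 0], "twist": [0, 0, 0], "grip": -1},
  {"translation": [0, 0, 0], "twist": [0, 0, 0], "grip": -1},
  {"translation": [0, 0, 0], "twist": [0, 0, 0], "grip": -1},
  {"translation": [0, 0, 0], "twist": [0, 0, 0], "grip": -0.4},
  {"translation": [0, 0, 0], "twist": [0, 0, 0], "grip": 0.2},
  {"translation": [0, 0, 0], "twist": [0, 0, 0], "grip": 0.4},
  {"translation": [0, 0, 0], "twist": [0, 0, 0], "grip": 0.4},
  {"translation": [0, 0, 0], "twist": [0, 0, 0], "grip": 0.4},
  {"translation": [0, 0, -2], "twist": [0, 0, 0], "grip": 0.4},
  {"translation": [0, 0, -5], "twist": [0, 0, 0], "grip": 0.4},
  {"translation": [0, 0, -8], "twist": [0, 0, 0], "grip": 0.4},
  {"translation": [0, 0, -8], "twist": [0, 0, 0], "grip": 0.4},
])

```text
clock: 24.22
eef_pos: [0.4172, 0.1308, 0.2891]
orientation: [0.422, 0.907, 0.002, 0.003]
force: [0.0, 0.4, -0.8]
grip_width: 0.06
grip_force: 0.0
```

```bash
cat > top.py <<'E'
from cell import sensors,cams
from h import *
import sys
o=sensors.get_obs();p=o['eef_pos'];X=np.array([.76566,.64325]);Y=np.array([-.64325,.76566])
print('tcp',p.round(4),'locker',round(p[:2]@X-.5265,4),round(p[:2]@Y+.1675,4),o['clock'],o['force'].round(1),o['grip_width'])
im,d=cams.grab_frame('top'); P=cloud(d,cammat('top')); cv2.imwrite('pics/t_%s.png'%sys.argv[1],im[:,:,::-1]); np.save('pics/t_%s.npy'%sys.argv[1],d)
lx=P[...,:2]@X-.5265; ly=P[...,:2]@Y+.1675
hsv=cv2.cvtColor(im,cv2.COLOR_RGB2HSV); br=(hsv[...,0]>8)&(hsv[...,0]<28)&(hsv[...,1]>70)
for nm,h in(('tall',.078),('mid',.064),('low',.052)):
  for where,z,m in(('bench',h,(P[...,0]>.45)&(P[...,0]<.72)&(P[...,1]>-.46)&(P[...,1]<0)),('locker',h+.006,(lx>.02)&(lx<.184)&(abs(ly)<.186))):
    k=(m&(abs(P[...,2]-z-.001)<.005)&(d>0)).astype(np.uint8)
    n,lab,st,ce=cv2.connectedComponentsWithStats(k)
    for i in range(1,n):
        if st[i,4]>250:
            r=cv2.minAreaRect((P[lab==i][:,:2]*1000).astype(np.float32)); c=np.array(r[0])/1000
            print(nm,where,st[i,4],np.round(r[0],1),np.round(r[1],1),round(r[2],1),'lk',(c@X-.5265).round(4),(c@Y+.1675).round(4))
g=(hsv[...,0]>50)&(hsv[...,0]<85)&(hsv[...,1]>100)&(P[...,0]>.2)&(P[...,0]<.8)&(P[...,1]>0)&(d>0); g=cv2.erode(g.astype(np.uint8),np.ones((5,5)))>0
Q=P[g]
for _ in range(5):
    c=Q.mean(0);n=np.linalg.svd(Q-c,full_matrices=False)[2][2];n*=np.sign(n[:2]@-X);Q=Q[abs((Q-c)@n)<.004]
print('flap lean back from vertical',np.arctan2(n[2],np.linalg.norm(n[:2])),len(Q))
E
python3 top.py k
```

```text
tcp [0.4172 0.1308 0.2891] locker -0.1229 -0.0007 24.2167 [ 0.   0.4 -0.8] 0.05995660010904827
tall bench 696 [ 598.8 -119.4] [55.9 57. ] 78.9 lk -0.1448 -0.3091
mid bench 674 [ 602.2 -234.4] [59.1 54.2] 7.0 lk -0.2162 -0.3994
low bench 756 [ 611.9 -354.7] [56.4 65.4] 70.5 lk -0.2862 -0.4976
flap lean back from vertical -0.5750734994023211 2618
```

View pics/t_k.png

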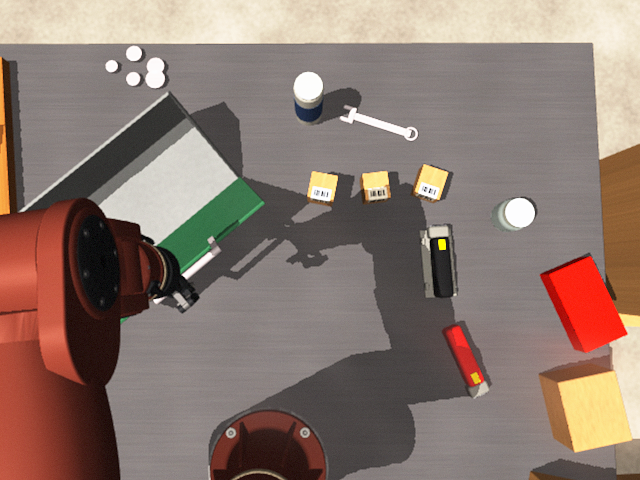

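```bash
python3 go.py .5988 -.1194 .14 168.8 .5988 -.1194 .045 168.8
```

```text
[-30.83  -2.24  14.74] [  0.18   0.22 -38.69]
[-30.81  -2.28  24.24] [  0.18   0.22 -38.69]
```

Call:
servo_tool([
  {"translation": [-30.8, -2.2, 0], "twist": [0, 0, -38.7], "grip": 1},
  {"translation": [-30.8, -2.2, 0], "twist": [0, 0, -38.7], "grip": 1},
  {"translation": [-30.8, -2.2, 0], "twist": [0, 0, -38.7], "grip": 1},
  {"translation": [-30.8, -2.2, 0], "twist": [0, 0, -38.7], "grip": 1},
  {"translation": [-30.8, -2.2, 7], "twist": [0, 0, -38.7], "grip": 1},
  {"translation": [-30.8, -2.2, 14], "twist": [0, 0, -38.7], "grip": 1},
  {"translation": [-30.8, -2.2, 14], "twist": [0, 0, -38.7], "grip": 1},
  {"translation": [-30.8, -2.2, 14], "twist": [0, 0, -38.7], "grip": 1},
  {"translation": [-30.8, -2.2, 14], "twist": [0, 0, -38.7], "grip": 1},
  {"translation": [-30.8, -2.2, 14], "twist": [0, 0, -38.7], "grip": 1},
  {"translation": [-30.8, -2.2, 14], "twist": [0, 0, -38.7], "grip": 1},
  {"translation": [-30.8, -2.2, 14], "twist": [0, 0, -38.7], "grip": 1},
])

```text
clock: 25.27
eef_pos: [0.5959, -0.1189, 0.1437]
orientation: [0.098, 0.995, 0.0, -0.001]
force: [0.9, 0.2, 0.6]
grip_width: 0.0855
grip_force: 0.0
```

```bash
python3 go.py .5988 -.1194 .045 168.8; python3 top.py l
```

```text
[-0.31 -0.    9.87] [ 0.03 -0.1  -0.01]
tcp [ 0.5959 -0.1189  0.1437] locker -0.1467 -0.3068 25.2667 [0.9 0.2 0.6] 0.08554552411034189
mid bench 650 [ 602.5 -234.7] [58.8 54. ] 6.2 lk -0.2162 -0.3997
low bench 753 [ 612.1 -354.8] [56.3 65.7] 71.0 lk -0.2861 -0.4979
flap lean back from vertical -0.574988699948962 3530
```

Call:
servo_tool([
  {"translation": [-0.2, 0, 3.5], "twist": [0, 0, 0], "grip": 1},
  {"translation": [-0.2, 0, 6.5], "twist": [0, 0, 0], "grip": 1},
  {"translation": [-0.2, 0, 8.5], "twist": [0, 0, 0], "grip": 1},
  {"translation": [-0.2, 0, 9.8], "twist": [0, 0, 0], "grip": 1},
  {"translation": [-0.2, 0, 9.8], "twist": [0, 0, 0], "grip": 1},
  {"translation": [-0.2, 0, 9.8], "twist": [0, 0, 0], "grip": 0.2},
  {"translation": [-0.2, 0, 9.8], "twist": [0, 0, 0], "grip": 0},
  {"translation": [-0.2, 0, 9.8], "twist": [0, 0, 0], "grip": -0.2},
  {"translation": [-0.2, 0, 9.8], "twist": [0, 0, 0], "grip": -0.2},
  {"translation": [-0.2, 0, 9.8], "twist": [0, 0, 0], "grip": -0.2},
  {"translation": [-0.2, 0, 9.8], "twist": [0, 0, 0], "grip": -0.2},
  {"translation": [-0.2, 0, 9.8], "twist": [0, 0, 0], "grip": -0.2},
], force=60)

```text
clock: 26.32
eef_pos: [0.6, -0.1197, 0.0486]
orientation: [0.097, 0.995, -0.0, 0.002]
force: [-0.3, 2.2, 6.6]
grip_width: 0.0553
grip_force: 64.7
```

Call:
servo_tool([
  {"translation": [0, 0, 0], "twist": [0, 0, 0], "grip": -0.3},
  {"translation": [0, 0, 0], "twist": [0, 0, 0], "grip": -0.3},
  {"translation": [0, 0, -1], "twist": [0, 0, 0], "grip": -0.3},
  {"translation": [0, 0, -3], "twist": [0, 0, 0], "grip": -0.3},
  {"translation": [0, 0, -6], "twist": [0, 0, 0], "grip": -0.3},
  {"translation": [0, 0, -9], "twist": [0, 0, 0], "grip": -0.3},
  {"translation": [0, 0, -12], "twist": [0, 0, 0], "grip": -0.3},
  {"translation": [0, 0, -15], "twist": [0, 0, 0], "grip": -0.3},
  {"translation": [0, 0, -18], "twist": [0, 0, 0], "grip": -0.3},
  {"translation": [0, 0, -19], "twist": [0, 0, 0], "grip": -0.3},
  {"translation": [0, 0, -19], "twist": [0, 0, 0], "grip": -0.3},
  {"translation": [0, 0, -19], "twist": [0, 0, 0], "grip": -0.3},
], force=60)

```text
clock: 27.32
eef_pos: [0.5984, -0.1196, 0.2362]
orientation: [0.098, 0.995, -0.0, 0.0]
force: [-0.4, 0.7, -3.5]
grip_width: 0.0555
grip_force: 64.0
```

```bash
cat > lk.py <<'E'
import sys; from h import *; from cell import sensors
o=sensors.get_obs(); X=np.array([.76566,.64325]);Y=np.array([-.64325,.76566])
a=list(map(float,sys.argv[1:])); 
for i in range(0,len(a),4):
    q=(a[i]+.5265)*X+(a[i+1]-.1675)*Y; print(q.round(4),*delta(o,[*q,a[i+2]],a[i+3]))
print(o['force'],o['grip_width'],o['grip_force'],np.degrees(o['q']).round(0))
E
python3 lk.py .114 .11 .235 220.03 .114 .11 .053 220.03
```

```text
[0.5274 0.368 ] [16.44 46.45  0.11] [-2.000e-02  2.000e-02 -5.123e+01]
[0.5274 0.368 ] [16.44 46.46 18.31] [-2.000e-02  2.000e-02 -5.123e+01]
[-0.40011912  0.68903678 -3.51683672] 0.05550960437078754 63.96829962730408 [-18.  26.   4.  68.  -0.  -7.]
```

Call:
servo_tool([
  {"translation": [16.4, 46.5, 0], "twist": [0, 0, -51.2], "grip": -0.3},
  {"translation": [16.4, 46.5, 0], "twist": [0, 0, -51.2], "grip": -0.3},
  {"translation": [16.4, 46.5, 0], "twist": [0, 0, -51.2], "grip": -0.3},
  {"translation": [16.4, 46.5, 0], "twist": [0, 0, -51.2], "grip": -0.3},
  {"translation": [16.4, 46.5, 0], "twist": [0, 0, -51.2], "grip": -0.3},
  {"translation": [16.4, 46.5, 0], "twist": [0, 0, -51.2], "grip": -0.3},
  {"translation": [16.4, 46.5, 0], "twist": [0, 0, -51.2], "grip": -0.3},
  {"translation": [16.4, 46.5, 0], "twist": [0, 0, -51.2], "grip": -0.3},
  {"translation": [16.4, 46.5, 0], "twist": [0, 0, -51.2], "grip": -0.3},
  {"translation": [16.4, 46.5, 0], "twist": [0, 0, -51.2], "grip": -0.3},
  {"translation": [16.4, 46.5, 0], "twist": [0, 0, -51.2], "grip": -0.3},
  {"translation": [16.4, 46.5, 0], "twist": [0, 0, -51.2], "grip": -0.3},
])

```text
clock: 28.32
eef_pos: [0.5259, 0.3706, 0.2337]
orientation: [-0.343, 0.94, -0.0, -0.002]
force: [0.3, 0.0, -2.1]
grip_width: 0.0556
grip_force: 64.7
```

Call:
servo_tool([
  {"translation": [0, 0, 0], "twist": [0, 0, 0], "grip": -0.3},
  {"translation": [0, 0, 0], "twist": [0, 0, 0], "grip": -0.3},
  {"translation": [0, 0, 0], "twist": [0, 0, 0], "grip": -0.3},
])

```text
clock: 28.57
eef_pos: [0.527, 0.3678, 0.2342]
orientation: [-0.342, 0.94, -0.0, -0.002]
force: [0.2, 0.4, -1.6]
grip_width: 0.0555
grip_force: 64.8
```

```bash
python3 lk.py .114 .11 .235 220.03 .114 .11 .056 220.03
```

```text
[0.5274 0.368 ] [-0.04 -0.01 -0.08] [ 0.01 -0.2   0.01]
[0.5274 0.368 ] [-1.000e-01 -1.000e-02  1.782e+01] [ 0.01 -0.2   0.01]
[ 0.19413474  0.43924087 -1.56078177] 0.05550969503052841 64.80770587921143 [ 28.  30.  10.  70.  -0. -12.]
```

Call:
servo_tool([
  {"translation": [0, 0, 4], "twist": [0, 0, 0], "grip": -0.3},
  {"translation": [0, 0, 8], "twist": [0, 0, 0], "grip": -0.3},
  {"translation": [0, 0, 11], "twist": [0, 0, 0], "grip": -0.3},
  {"translation": [0, 0, 14], "twist": [0, 0, 0], "grip": -0.3},
  {"translation": [0, 0, 16], "twist": [0, 0, 0], "grip": -0.3},
  {"translation": [0, 0, 17], "twist": [0, 0, 0], "grip": -0.3},
  {"translation": [0, 0, 17.5], "twist": [0, 0, 0], "grip": -0.3},
  {"translation": [0, 0, 17.7], "twist": [0, 0, 0], "grip": -0.3},
  {"translation": [0, 0, 17.8], "twist": [0, 0, 0], "grip": -0.3},
  {"translation": [0, 0, 17.9], "twist": [0, 0, 0], "grip": -0.3},
  {"translation": [0, 0, 17.9], "twist": [0, 0, 0], "grip": -0.3},
  {"translation": [0, 0, 17.9], "twist": [0, 0, 0], "grip": -0.3},
])

```text
clock: 29.57
eef_pos: [0.5285, 0.3687, 0.0583]
orientation: [-0.342, 0.94, 0.0, 0.001]
force: [0.3, 0.5, -2.2]
grip_width: 0.0556
grip_force: 65.0
```

```bash
python3 top.py m; python3 lk.py .114 .11 .053 220.03
```

```text
tcp [0.5285 0.3687 0.0583] locker 0.1153 0.1098 29.5667 [ 0.3  0.5 -2.2] 0.055550630744262294
tall locker 327 [515.8 358.1] [28.8 71.8] 40.3 lk 0.0988 0.1099
mid bench 671 [ 602.3 -234. ] [58.9 54.7] 6.0 lk -0.2159 -0.3991
low bench 753 [ 612.1 -354.7] [56.4 65.5] 71.0 lk -0.2861 -0.4978
flap lean back from vertical -0.5749737082122095 4454
[0.5274 0.368 ] [0.12 0.01 0.51] [-0.02  0.07 -0.02]
[-0.03837472  0.54023175 -2.32546834] 0.05583109736551933 64.99469876289368 [ 28.  38.  -4.  48.  -0. -12.]
```

Call:
servo_tool([
  {"translation": [0, 0, 0.15], "twist": [0, 0, 0], "grip": -0.3},
  {"translation": [0, 0, 0.3], "twist": [0, 0, 0], "grip": -0.3},
  {"translation": [0, 0, 0.35], "twist": [0, 0, 0], "grip": -0.3},
  {"translation": [0, 0, 0.35], "twist": [0, 0, 0], "grip": -0.3},
  {"translation": [0, 0, 0.35], "twist": [0, 0, 0], "grip": -0.3},
  {"translation": [0, 0, 0.35], "twist": [0, 0, 0], "grip": -0.3},
])

```text
clock: 30.12
eef_pos: [0.5281, 0.3685, 0.0546]
orientation: [-0.342, 0.94, 0.0, 0.0]
force: [-1.5, -1.5, 6.0]
grip_width: 0.0556
grip_force: 65.9
```

Touching the floor; release and lift, then go to the mid carton.

Call:
servo_tool([
  {"translation": [0, 0, 0], "twist": [0, 0, 0], "grip": 0.4},
  {"translation": [0, 0, 0], "twist": [0, 0, 0], "grip": 0.7},
  {"translation": [0, 0, 0], "twist": [0, 0, 0], "grip": 0.9},
  {"translation": [0, 0, 0], "twist": [0, 0, 0], "grip": 0.9},
  {"translation": [0, 0, 0], "twist": [0, 0, 0], "grip": 0.9},
  {"translation": [0, 0, -2], "twist": [0, 0, 0], "grip": 0.9},
  {"translation": [0, 0, -5], "twist": [0, 0, 0], "grip": 0.9},
  {"translation": [0, 0, -9], "twist": [0, 0, 0], "grip": 0.9},
  {"translation": [0, 0, -13], "twist": [0, 0, 0], "grip": 0.9},
  {"translation": [0, 0, -17], "twist": [0, 0, 0], "grip": 0.9},
  {"translation": [0, 0, -19], "twist": [0, 0, 0], "grip": 0.9},
  {"translation": [0, 0, -19], "twist": [0, 0, 0], "grip": 0.9},
])

```text
clock: 31.12
eef_pos: [0.5301, 0.3695, 0.2496]
orientation: [-0.342, 0.94, 0.001, 0.004]
force: [0.5, -0.2, -0.7]
grip_width: 0.0812
grip_force: 0.0
```

```bash
python3 go.py .6024 -.2344 .22 186.5 .6024 -.2344 .038 186.5
```

```text
[ 33.32 -50.9    2.77] [ 0.05  0.51 33.51]
[ 33.47 -50.87  20.97] [ 0.05  0.51 33.51]
```

Call:
servo_tool([
  {"translation": [33.3, -50.9, 0], "twist": [0, 0, 33.5], "grip": 1},
  {"translation": [33.3, -50.9, 0], "twist": [0, 0, 33.5], "grip": 1},
  {"translation": [33.3, -50.9, 0], "twist": [0, 0, 33.5], "grip": 1},
  {"translation": [33.3, -50.9, 0], "twist": [0, 0, 33.5], "grip": 1},
  {"translation": [33.3, -50.9, 0], "twist": [0, 0, 33.5], "grip": 1},
  {"translation": [33.3, -50.9, 0], "twist": [0, 0, 33.5], "grip": 1},
  {"translation": [33.3, -50.9, 0], "twist": [0, 0, 33.5], "grip": 1},
  {"translation": [33.3, -50.9, 0], "twist": [0, 0, 33.5], "grip": 1},
  {"translation": [33.3, -50.9, 0], "twist": [0, 0, 33.5], "grip": 1},
  {"translation": [33.3, -50.9, 0], "twist": [0, 0, 33.5], "grip": 1},
  {"translation": [33.3, -50.9, 0], "twist": [0, 0, 33.5], "grip": 1},
  {"translation": [33.3, -50.9, 0], "twist": [0, 0, 33.5], "grip": 1},
])

```text
clock: 32.12
eef_pos: [0.5868, -0.1301, 0.2431]
orientation: [-0.057, 0.998, 0.0, -0.0]
force: [0.8, 0.3, -0.5]
grip_width: 0.0853
grip_force: 0.0
```

```bash
python3 top.py n; python3 go.py .6024 -.2344 .14 186.5
```

```text
tcp [ 0.5868 -0.1301  0.2431] locker -0.1609 -0.3096 32.1167 [ 0.8  0.3 -0.5] 0.08531557268219088
tall locker 722 [527.6 365.3] [57.6 56.6] 39.1 lk 0.1124 0.1078
low bench 753 [ 612.3 -355. ] [56.7 65.6] 71.6 lk -0.286 -0.4981
flap lean back from vertical -0.5747688738807102 3559
[-0.42 -9.76 10.31] [-0.2  -0.02 -0.26]
```

Call:
servo_tool([
  {"translation": [-0.4, -8.5, 5], "twist": [0, 0, 0], "grip": 1},
  {"translation": [-0.4, -8.5, 8], "twist": [0, 0, 0], "grip": 1},
  {"translation": [-0.4, -8.5, 10.3], "twist": [0, 0, 0], "grip": 1},
  {"translation": [-0.4, -8.5, 10.3], "twist": [0, 0, 0], "grip": 1},
  {"translation": [-0.4, -8.5, 10.3], "twist": [0, 0, 0], "grip": 1},
  {"translation": [-0.4, -8.5, 10.3], "twist": [0, 0, 0], "grip": 1},
  {"translation": [-0.4, -8.5, 10.3], "twist": [0, 0, 0], "grip": 1},
])

```text
clock: 32.75
eef_pos: [0.6017, -0.2114, 0.1427]
orientation: [-0.057, 0.998, -0.0, 0.001]
force: [0.8, -0.9, 1.2]
grip_width: 0.0856
grip_force: 0.0
```

```bash
python3 - <<'E'
from cell import sensors,cams
from h import *
o=sensors.get_obs(); im,d=cams.grab_frame('wrist'); P=cloud(d,cammat('wrist',o))
m=(d>.05)&(abs(P[...,2]-.064)<.004)&(abs(P[...,0]-.6)<.06)&(abs(P[...,1]+.235)<.05); print(m.sum(),cv2.minAreaRect((P[m][:,:2]*1000).astype(np.float32)))
E
python3 go.py .6024 -.2344 .038 186.5
```

```text
8752 ((601.75634765625, -233.89312744140625), (58.790679931640625, 54.028587341308594), 6.703123569488525)
[ 0.25 -2.28 10.51] [-0.08  0.15  0.08]
```

Call:
servo_tool([
  {"translation": [0.2, -2.3, 0], "twist": [0, 0, 0], "grip": 1},
  {"translation": [0.2, -2.3, 2], "twist": [0, 0, 0], "grip": 1},
  {"translation": [0.2, -2.3, 5], "twist": [0, 0, 0], "grip": 1},
  {"translation": [0.2, -2.3, 8], "twist": [0, 0, 0], "grip": 1},
  {"translation": [0.2, -2.3, 10.5], "twist": [0, 0, 0], "grip": 1},
  {"translation": [0.2, -2.3, 10.5], "twist": [0, 0, 0], "grip": 1},
  {"translation": [0.2, -2.3, 10.5], "twist": [0, 0, 0], "grip": 0.2},
  {"translation": [0.2, -2.3, 10.5], "twist": [0, 0, 0], "grip": 0},
  {"translation": [0.2, -2.3, 10.5], "twist": [0, 0, 0], "grip": -0.2},
  {"translation": [0.2, -2.3, 10.5], "twist": [0, 0, 0], "grip": -0.3},
  {"translation": [0.2, -2.3, 10.5], "twist": [0, 0, 0], "grip": -0.3},
  {"translation": [0.2, -2.3, 10.5], "twist": [0, 0, 0], "grip": -0.3},
], force=60)

```text
clock: 33.8
eef_pos: [0.6034, -0.2357, 0.0388]
orientation: [-0.057, 0.998, -0.001, 0.002]
force: [-0.5, 1.8, 7.5]
grip_width: 0.0537
grip_force: 64.6
```

Call:
servo_tool([
  {"translation": [0, 0, 0], "twist": [0, 0, 0], "grip": -0.3},
  {"translation": [0, 0, 0], "twist": [0, 0, 0], "grip": -0.3},
  {"translation": [0, 0, -1], "twist": [0, 0, 0], "grip": -0.3},
  {"translation": [0, 0, -3], "twist": [0, 0, 0], "grip": -0.3},
  {"translation": [0, 0, -6], "twist": [0, 0, 0], "grip": -0.3},
  {"translation": [0, 0, -9], "twist": [0, 0, 0], "grip": -0.3},
  {"translation": [0, 0, -12], "twist": [0, 0, 0], "grip": -0.3},
  {"translation": [0, 0, -15], "twist": [0, 0, 0], "grip": -0.3},
  {"translation": [0, 0, -18], "twist": [0, 0, 0], "grip": -0.3},
  {"translation": [0, 0, -19], "twist": [0, 0, 0], "grip": -0.3},
  {"translation": [0, 0, -19], "twist": [0, 0, 0], "grip": -0.3},
  {"translation": [0, 0, -19], "twist": [0, 0, 0], "grip": -0.3},
], force=60)

```text
clock: 34.8
eef_pos: [0.6014, -0.2352, 0.2259]
orientation: [-0.057, 0.998, -0.0, 0.0]
force: [0.9, 0.4, -2.6]
grip_width: 0.0534
grip_force: 63.6
```

```bash
python3 lk.py .115 0 .235 220.03
```

```text
[0.5989 0.2844] [-5.64 51.65 -0.93] [-3.000e-02  2.000e-02 -3.353e+01]
[ 0.93728483  0.40239072 -2.61167934] 0.05336025474419582 63.64345192909241 [-28.  31.  10.  69.  -0. -34.]
```

Call:
servo_tool([
  {"translation": [-5.6, 51.7, -0.9], "twist": [0, 0, -33.5], "grip": -0.3},
  {"translation": [-5.6, 51.7, -0.9], "twist": [0, 0, -33.5], "grip": -0.3},
  {"translation": [-5.6, 51.7, -0.9], "twist": [0, 0, -33.5], "grip": -0.3},
  {"translation": [-5.6, 51.7, -0.9], "twist": [0, 0, -33.5], "grip": -0.3},
  {"translation": [-5.6, 51.7, -0.9], "twist": [0, 0, -33.5], "grip": -0.3},
  {"translation": [-5.6, 51.7, -0.9], "twist": [0, 0, -33.5], "grip": -0.3},
  {"translation": [-5.6, 51.7, -0.9], "twist": [0, 0, -33.5], "grip": -0.3},
  {"translation": [-5.6, 51.7, -0.9], "twist": [0, 0, -33.5], "grip": -0.3},
  {"translation": [-5.6, 51.7, -0.9], "twist": [0, 0, -33.5], "grip": -0.3},
  {"translation": [-5.6, 51.7, -0.9], "twist": [0, 0, -33.5], "grip": -0.3},
  {"translation": [-5.6, 51.7, -0.9], "twist": [0, 0, -33.5], "grip": -0.3},
  {"translation": [-5.6, 51.7, -0.9], "twist": [0, 0, -33.5], "grip": -0.3},
])

```text
clock: 35.8
eef_pos: [0.5971, 0.2664, 0.232]
orientation: [-0.342, 0.94, 0.0, -0.002]
force: [1.2, 0.1, -3.3]
grip_width: 0.0531
grip_force: 64.4
```

```bash
python3 lk.py .115 0 .235 220.03 .115 0 .047 220.03
```

```text
[0.5989 0.2844] [-1.29  1.26 -0.3 ] [ 0.08 -0.2  -0.02]
[0.5989 0.2844] [-1.36  1.24 18.5 ] [ 0.08 -0.2  -0.02]
[ 1.17455864  0.13317012 -3.31292592] 0.0530936988115596 64.35861110687256 [ 18.  32.  12.  71.  -0. -22.]
```

Call:
servo_tool([
  {"translation": [-1.2, 1.2, 0], "twist": [0, 0, 0], "grip": -0.3},
  {"translation": [-1.2, 1.2, 0], "twist": [0, 0, 0], "grip": -0.3},
  {"translation": [-1.2, 1.2, 3], "twist": [0, 0, 0], "grip": -0.3},
  {"translation": [-1.2, 1.2, 7], "twist": [0, 0, 0], "grip": -0.3},
  {"translation": [-1.2, 1.2, 10], "twist": [0, 0, 0], "grip": -0.3},
  {"translation": [-1.2, 1.2, 13], "twist": [0, 0, 0], "grip": -0.3},
  {"translation": [-1.2, 1.2, 15], "twist": [0, 0, 0], "grip": -0.3},
  {"translation": [-1.2, 1.2, 16], "twist": [0, 0, 0], "grip": -0.3},
  {"translation": [-1.2, 1.2, 16], "twist": [0, 0, 0], "grip": -0.3},
  {"translation": [-1.2, 1.2, 16], "twist": [0, 0, 0], "grip": -0.3},
])

```text
clock: 36.63
eef_pos: [0.5997, 0.2811, 0.074]
orientation: [-0.342, 0.94, -0.0, -0.001]
force: [0.9, 0.9, -1.5]
grip_width: 0.0536
grip_force: 64.5
```

```bash
python3 lk.py .115 0 .045 220.03
```

```text
[0.5989 0.2844] [-0.15  0.3   2.9 ] [ 0.02 -0.08 -0.04]
[ 0.94681335  0.89863093 -1.52590883] 0.053588704669904515 64.4554352760315 [ 19.  39.   0.  52.  -0. -21.]
```

Call:
servo_tool([
  {"translation": [0, 0.2, 1], "twist": [0, 0, 0], "grip": -0.3},
  {"translation": [0, 0.2, 2], "twist": [0, 0, 0], "grip": -0.3},
  {"translation": [0, 0.2, 2.5], "twist": [0, 0, 0], "grip": -0.3},
  {"translation": [0, 0.2, 2.7], "twist": [0, 0, 0], "grip": -0.3},
  {"translation": [0, 0.2, 2.9], "twist": [0, 0, 0], "grip": -0.3},
  {"translation": [0, 0.2, 3], "twist": [0, 0, 0], "grip": -0.3},
  {"translation": [0, 0.2, 3], "twist": [0, 0, 0], "grip": -0.3},
  {"translation": [0, 0.2, 3], "twist": [0, 0, 0], "grip": -0.3},
])

```text
clock: 37.3
eef_pos: [0.5991, 0.2832, 0.045]
orientation: [-0.342, 0.94, 0.0, 0.0]
force: [-1.2, -0.9, 0.7]
grip_width: 0.0535
grip_force: 64.5
```

Call:
servo_tool([
  {"translation": [0, 0, 0.05], "twist": [0, 0, 0], "grip": -0.3},
  {"translation": [0, 0, 0.05], "twist": [0, 0, 0], "grip": 0.7},
  {"translation": [0, 0, 0.05], "twist": [0, 0, 0], "grip": 0.9},
  {"translation": [0, 0, 0.05], "twist": [0, 0, 0], "grip": 0.9},
  {"translation": [0, 0, 0.05], "twist": [0, 0, 0], "grip": 0.9},
  {"translation": [0, 0, -2], "twist": [0, 0, 0], "grip": 0.9},
  {"translation": [0, 0, -5], "twist": [0, 0, 0], "grip": 0.9},
  {"translation": [0, 0, -9], "twist": [0, 0, 0], "grip": 0.9},
  {"translation": [0, 0, -13], "twist": [0, 0, 0], "grip": 0.9},
  {"translation": [0, 0, -17], "twist": [0, 0, 0], "grip": 0.9},
  {"translation": [0, 0, -20], "twist": [0, 0, 0], "grip": 0.9},
  {"translation": [0, 0, -20], "twist": [0, 0, 0], "grip": 0.9},
])

```text
clock: 38.3
eef_pos: [0.6016, 0.2841, 0.2519]
orientation: [-0.342, 0.94, -0.0, 0.005]
force: [0.0, 0.7, -0.4]
grip_width: 0.0811
grip_force: 0.0
```

```bash
python3 go.py .6120 -.3549 .24 160.8
```

```text
[ 40.3  -49.61   0.98] [ 0.1   0.64 59.21]
```

Call:
servo_tool([
  {"translation": [40.3, -49.6, 0], "twist": [0, 0, 59.2], "grip": 1},
  {"translation": [40.3, -49.6, 0], "twist": [0, 0, 59.2], "grip": 1},
  {"translation": [40.3, -49.6, 0], "twist": [0, 0, 59.2], "grip": 1},
  {"translation": [40.3, -49.6, 0], "twist": [0, 0, 59.2], "grip": 1},
  {"translation": [40.3, -49.6, 0], "twist": [0, 0, 59.2], "grip": 1},
  {"translation": [40.3, -49.6, 0], "twist": [0, 0, 59.2], "grip": 1},
  {"translation": [40.3, -49.6, 0], "twist": [0, 0, 59.2], "grip": 1},
  {"translation": [40.3, -49.6, 0], "twist": [0, 0, 59.2], "grip": 1},
  {"translation": [40.3, -49.6, 0], "twist": [0, 0, 59.2], "grip": 1},
  {"translation": [40.3, -49.6, 0], "twist": [0, 0, 59.2], "grip": 1},
  {"translation": [40.3, -49.6, 0], "twist": [0, 0, 59.2], "grip": 1},
  {"translation": [40.3, -49.6, 0], "twist": [0, 0, 59.2], "grip": 1},
])

```text
clock: 39.3
eef_pos: [0.6065, -0.2189, 0.2443]
orientation: [0.167, 0.986, 0.0, 0.0]
force: [1.2, 1.3, 0.1]
grip_width: 0.0852
grip_force: 0.0
```

```bash
python3 top.py o; python3 go.py .6120 -.3549 .14 160.8
```

```text
tcp [ 0.6065 -0.2189  0.2443] locker -0.203 -0.3902 39.3 [1.2 1.3 0.1] 0.0852066717197284
tall locker 727 [527.8 365.6] [58.2 56.5] 39.9 lk 0.1128 0.1079
mid locker 698 [651.1 283.2] [59.5 57.3] 40.4 lk 0.1542 -0.0345
flap lean back from vertical -0.5746775370895237 4828
[ -4.81 -11.87  10.42] [-0.2   0.08 -0.28]
```

Call:
servo_tool([
  {"translation": [-4.8, -11.9, 0], "twist": [0, 0, 0], "grip": 1},
  {"translation": [-4.8, -11.9, 0], "twist": [0, 0, 0], "grip": 1},
  {"translation": [-4.8, -11.9, 5], "twist": [0, 0, 0], "grip": 1},
  {"translation": [-4.8, -11.9, 9], "twist": [0, 0, 0], "grip": 1},
  {"translation": [-4.8, -11.9, 9], "twist": [0, 0, 0], "grip": 1},
  {"translation": [-4.8, -11.9, 9], "twist": [0, 0, 0], "grip": 1},
  {"translation": [-4.8, -11.9, 9], "twist": [0, 0, 0], "grip": 1},
  {"translation": [-4.8, -11.9, 9], "twist": [0, 0, 0], "grip": 1},
])

```text
clock: 40.02
eef_pos: [0.6139, -0.3448, 0.1563]
orientation: [0.166, 0.986, -0.0, 0.001]
force: [0.0, 0.4, 1.2]
grip_width: 0.0851
grip_force: 0.0
```

```bash
python3 - <<'E'
from cell import sensors,cams
from h import *
o=sensors.get_obs(); im,d=cams.grab_frame('wrist'); P=cloud(d,cammat('wrist',o))
m=(d>.05)&(abs(P[...,2]-.052)<.004)&(abs(P[...,0]-.61)<.07)&(abs(P[...,1]+.355)<.06)
n,l,s,c=cv2.connectedComponentsWithStats(m.astype(np.uint8)); i=1+np.argmax(s[1:,4]); m=l==i
print(m.sum(),cv2.minAreaRect((P[m][:,:2]*1000).astype(np.float32)))
E
python3 go.py .6120 -.3549 .033 160.8
```

```text
8159 ((611.8922729492188, -354.3641662597656), (56.21821212768555, 65.01483154296875), 70.83855438232422)
[-0.08 -1.01 12.39] [-0.04  0.18  0.05]
```

Call:
servo_tool([
  {"translation": [-0.1, -1, 2], "twist": [0, 0, 0], "grip": 1},
  {"translation": [-0.1, -1, 5], "twist": [0, 0, 0], "grip": 1},
  {"translation": [-0.1, -1, 8], "twist": [0, 0, 0], "grip": 1},
  {"translation": [-0.1, -1, 10.5], "twist": [0, 0, 0], "grip": 1},
  {"translation": [-0.1, -1, 12.3], "twist": [0, 0, 0], "grip": 1},
  {"translation": [-0.1, -1, 12.3], "twist": [0, 0, 0], "grip": 1},
  {"translation": [-0.1, -1, 12.3], "twist": [0, 0, 0], "grip": 0.2},
  {"translation": [-0.1, -1, 12.3], "twist": [0, 0, 0], "grip": 0},
  {"translation": [-0.1, -1, 12.3], "twist": [0, 0, 0], "grip": -0.2},
  {"translation": [-0.1, -1, 12.3], "twist": [0, 0, 0], "grip": -0.3},
  {"translation": [-0.1, -1, 12.3], "twist": [0, 0, 0], "grip": -0.3},
  {"translation": [-0.1, -1, 12.3], "twist": [0, 0, 0], "grip": -0.3},
], force=60)

```text
clock: 41.07
eef_pos: [0.6124, -0.3555, 0.0346]
orientation: [0.167, 0.986, -0.001, 0.002]
force: [0.4, 2.1, 6.7]
grip_width: 0.0551
grip_force: 65.8
```

Call:
servo_tool([
  {"translation": [0, 0, 0], "twist": [0, 0, 0], "grip": -0.3},
  {"translation": [0, 0, 0], "twist": [0, 0, 0], "grip": -0.3},
  {"translation": [0, 0, -1], "twist": [0, 0, 0], "grip": -0.3},
  {"translation": [0, 0, -3], "twist": [0, 0, 0], "grip": -0.3},
  {"translation": [0, 0, -6], "twist": [0, 0, 0], "grip": -0.3},
  {"translation": [0, 0, -9], "twist": [0, 0, 0], "grip": -0.3},
  {"translation": [0, 0, -12], "twist": [0, 0, 0], "grip": -0.3},
  {"translation": [0, 0, -15], "twist": [0, 0, 0], "grip": -0.3},
  {"translation": [0, 0, -18], "twist": [0, 0, 0], "grip": -0.3},
  {"translation": [0, 0, -19], "twist": [0, 0, 0], "grip": -0.3},
  {"translation": [0, 0, -19], "twist": [0, 0, 0], "grip": -0.3},
  {"translation": [0, 0, -19], "twist": [0, 0, 0], "grip": -0.3},
], force=60)

```text
clock: 42.07
eef_pos: [0.6106, -0.3547, 0.2211]
orientation: [0.167, 0.986, -0.0, 0.0]
force: [0.1, -0.5, -3.0]
grip_width: 0.0552
grip_force: 64.8
```

```bash
python3 top.py p; python3 lk.py .112 -.12 .235 220.03
```

```text
tcp [ 0.6106 -0.3547  0.2211] locker -0.2871 -0.4968 42.0667 [ 0.1 -0.5 -3. ] 0.055195902945509745
tall locker 712 [527.7 365.3] [58.4 56.6] 40.3 lk 0.1125 0.1077
mid locker 695 [649.6 285.3] [59.3 59.6] 40.5 lk 0.1544 -0.0319
flap lean back from vertical -0.5749885294961598 3514
[0.6738 0.1906] [11.89 53.56 -1.47] [  0.1   -0.09 -59.23]
[-0.02972695  1.32162719 -2.11238606] 0.05536095667942761 64.81211543083191 [-36.  38.  22.  74.  -0. -17.]
```

View pics/t_p.png

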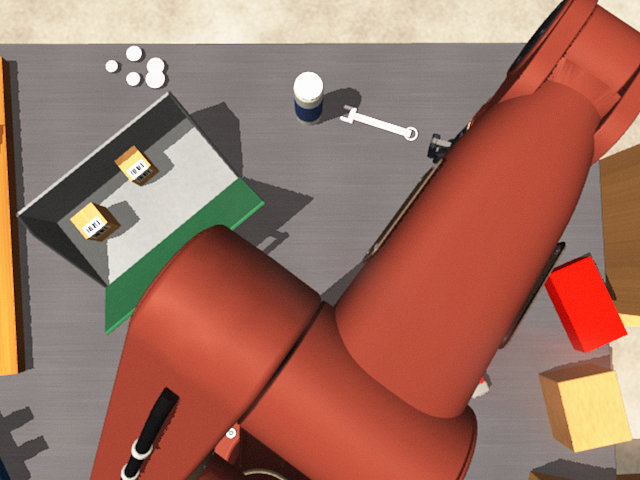

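Call:
servo_tool([
  {"translation": [11.9, 53.6, -1.5], "twist": [0, 0, -59.2], "grip": -0.3},
  {"translation": [11.9, 53.6, -1.5], "twist": [0, 0, -59.2], "grip": -0.3},
  {"translation": [11.9, 53.6, -1.5], "twist": [0, 0, -59.2], "grip": -0.3},
  {"translation": [11.9, 53.6, -1.5], "twist": [0, 0, -59.2], "grip": -0.3},
  {"translation": [11.9, 53.6, -1.5], "twist": [0, 0, -59.2], "grip": -0.3},
  {"translation": [11.9, 53.6, -1.5], "twist": [0, 0, -59.2], "grip": -0.3},
  {"translation": [11.9, 53.6, -1.5], "twist": [0, 0, -59.2], "grip": -0.3},
  {"translation": [11.9, 53.6, -1.5], "twist": [0, 0, -59.2], "grip": -0.3},
  {"translation": [11.9, 53.6, -1.5], "twist": [0, 0, -59.2], "grip": -0.3},
  {"translation": [11.9, 53.6, -1.5], "twist": [0, 0, -59.2], "grip": -0.3},
  {"translation": [11.9, 53.6, -1.5], "twist": [0, 0, -59.2], "grip": -0.3},
  {"translation": [11.9, 53.6, -1.5], "twist": [0, 0, -59.2], "grip": -0.3},
])

```text
clock: 43.12
eef_pos: [0.6675, 0.1436, 0.2325]
orientation: [-0.342, 0.94, 0.0, -0.002]
force: [1.8, -0.3, -2.7]
grip_width: 0.0549
grip_force: 65.1
```

```bash
python3 lk.py .112 -.12 .235 220.03
```

```text
[0.6738 0.1906] [-3.5   3.19 -0.25] [ 0.12 -0.19 -0.03]
[ 1.76429356 -0.31109496 -2.73259302] 0.054908259405370224 65.05637884140015 [  6.  35.  19.  74.  -0. -34.]
```

Call:
servo_tool([
  {"translation": [-3.5, 3.2, 0], "twist": [0, 0, 0], "grip": -0.3},
  {"translation": [-3.5, 3.2, 0], "twist": [0, 0, 0], "grip": -0.3},
  {"translation": [-3.5, 3.2, 0], "twist": [0, 0, 0], "grip": -0.3},
  {"translation": [-3.5, 3.2, 0], "twist": [0, 0, 0], "grip": -0.3},
])

```text
clock: 43.45
eef_pos: [0.674, 0.1889, 0.2326]
orientation: [-0.343, 0.939, 0.0, -0.002]
force: [0.3, -0.4, -2.8]
grip_width: 0.0549
grip_force: 65.3
```

```bash
python3 lk.py .112 -.12 .044 220.03; python3 top.py q
```

```text
[0.6738 0.1906] [-0.16  0.11 18.86] [ 0.09 -0.2   0.04]
[ 0.33152865 -0.35405546 -2.84553279] 0.054927180863130934 65.25845646858215 [ 10.  37.  23.  75.  -0. -30.]
tcp [0.674  0.1889 0.2326] locker 0.111 -0.1214 43.45 [ 0.3 -0.4 -2.8] 0.054927180863130934
mid locker 697 [649.4 284.8] [60.1 61.6] 40.0 lk 0.1539 -0.0322
flap lean back from vertical -0.5750104417594764 4340
```

Call:
servo_tool([
  {"translation": [-0.1, 0.1, 4], "twist": [0, 0, 0], "grip": -0.3},
  {"translation": [-0.1, 0.1, 8], "twist": [0, 0, 0], "grip": -0.3},
  {"translation": [-0.1, 0.1, 11], "twist": [0, 0, 0], "grip": -0.3},
  {"translation": [-0.1, 0.1, 14], "twist": [0, 0, 0], "grip": -0.3},
  {"translation": [-0.1, 0.1, 17], "twist": [0, 0, 0], "grip": -0.3},
  {"translation": [-0.1, 0.1, 18.2], "twist": [0, 0, 0], "grip": -0.3},
  {"translation": [-0.1, 0.1, 18.6], "twist": [0, 0, 0], "grip": -0.3},
  {"translation": [-0.1, 0.1, 18.8], "twist": [0, 0, 0], "grip": -0.3},
  {"translation": [-0.1, 0.1, 18.9], "twist": [0, 0, 0], "grip": -0.3},
  {"translation": [-0.1, 0.1, 18.9], "twist": [0, 0, 0], "grip": -0.3},
  {"translation": [-0.1, 0.1, 18.9], "twist": [0, 0, 0], "grip": -0.3},
])

```text
clock: 44.42
eef_pos: [0.6687, 0.1914, 0.0431]
orientation: [-0.343, 0.939, 0.004, -0.005]
force: [-17.2, 16.6, -8.7]
grip_width: 0.0549
grip_force: 71.3
```

Call:
servo_tool([
  {"translation": [0, 0, -2], "twist": [0, 0, 0], "grip": -0.3},
  {"translation": [0, 0, -5], "twist": [0, 0, 0], "grip": -0.3},
  {"translation": [0, 0, -8], "twist": [0, 0, 0], "grip": -0.3},
  {"translation": [0, 0, -11], "twist": [0, 0, 0], "grip": -0.3},
  {"translation": [0, 0, -14], "twist": [0, 0, 0], "grip": -0.3},
  {"translation": [0, 0, -14], "twist": [0, 0, 0], "grip": -0.3},
  {"translation": [0, 0, -14], "twist": [0, 0, 0], "grip": -0.3},
])

```text
clock: 45.0
eef_pos: [0.6762, 0.1885, 0.1877]
orientation: [-0.341, 0.94, -0.0, 0.002]
force: [-0.2, -0.7, -4.3]
grip_width: 0.0552
grip_force: 70.8
```

```bash
python3 top.py r; python3 lk.py .102 -.103 .044 220.03; python3 - <<'E'
from cell import cams; import cv2
im,d=cams.grab_frame('side'); cv2.imwrite('pics/s_r.png',im[:,:,::-1])
E
```

```text
tcp [0.6762 0.1885 0.1877] locker 0.1125 -0.1231 45.0 [-0.2 -0.7 -4.3] 0.05524181491715246
mid locker 611 [650.9 283.2] [59.9 54.1] 40.1 lk 0.154 -0.0344
flap lean back from vertical -0.574783684244332 3970
[0.6552 0.1972] [ 0.97  1.93 14.17] [-0.   -0.02 -0.13]
[-0.38556811 -0.30993512 -4.42074864] 0.0551297972737776 70.79153180122375 [ 10.  38.  17.  69.  -0. -30.]
```

View pics/s_r.png

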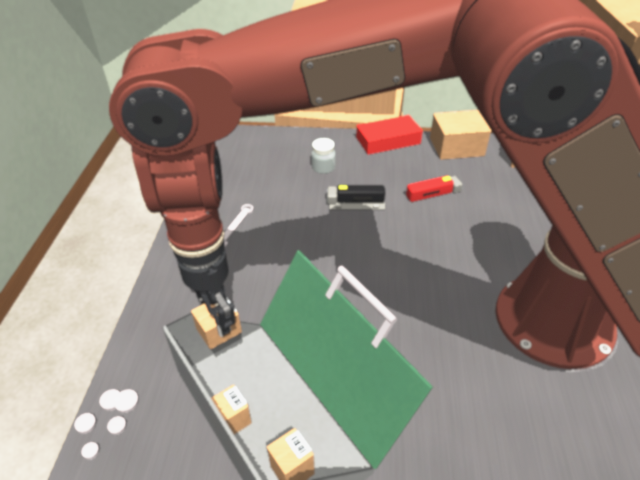

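```bash
cat > held.py <<'E'
from cell import sensors,cams
from h import *
o=sensors.get_obs(); im,d=cams.grab_frame('wrist'); cv2.imwrite('pics/w_held.png',im[:,:,::-1]); P=cloud(d,cammat('wrist',o)); T=R.from_quat(o['orientation']).inv().apply((P-o['eef_pos']).reshape(-1,3)).reshape(P.shape)*1000
m=(d>.03)&(abs(T[...,1])<24)&(T[...,0]>8)&(T[...,0]<40)&(T[...,2]<25)&(T[...,2]>-45)
Q=T[m]; 
for _ in range(6):
    c=np.median(Q,0) if _==0 else Q.mean(0); n=np.linalg.svd(Q-Q.mean(0),full_matrices=False)[2][2]; n*=np.sign(n[2]); Q=Q[abs((Q-Q.mean(0))@n)<1.5] if _ else Q[abs(Q[:,2]-c[2])<4]
print(len(Q),Q.mean(0),n,'tilt deg',np.degrees(np.arccos(n[2])),'x',np.percentile(Q[:,0],[1,99]),'y',np.percentile(Q[:,1],[1,99]))
E
python3 held.py
```

```text
9908 [ 2.15591228e+01 -7.31625828e-03 -1.71127211e+01] [-3.46683269e-03 -4.18258429e-04  9.99993903e-01] tilt deg 0.20007566925051484 x [ 8.36491214 33.52962042] y [-23.53363723  23.5206678 ]
```

View pics/w_held.png

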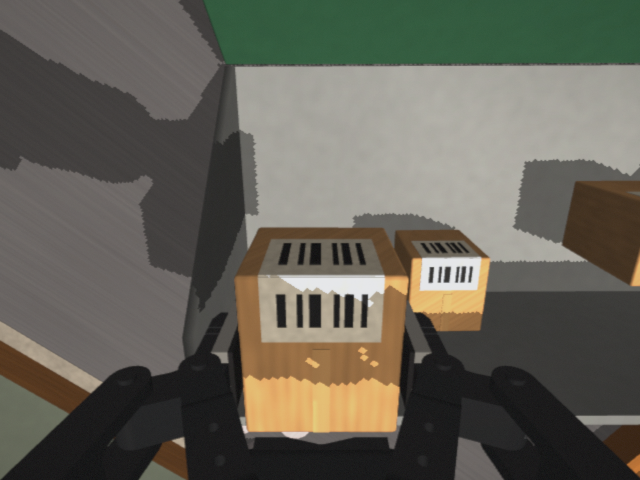

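Call:
servo_tool([
  {"translation": [1, 2.2, 0], "twist": [0, 0, 0], "grip": -0.3},
  {"translation": [1, 2.2, 0], "twist": [0, 0, 0], "grip": -0.3},
  {"translation": [1, 2.2, 3], "twist": [0, 0, 0], "grip": -0.3},
  {"translation": [1, 2.2, 6], "twist": [0, 0, 0], "grip": -0.3},
  {"translation": [1, 2.2, 9], "twist": [0, 0, 0], "grip": -0.3},
  {"translation": [1, 2.2, 10], "twist": [0, 0, 0], "grip": -0.3},
  {"translation": [1, 2.2, 10], "twist": [0, 0, 0], "grip": -0.3},
  {"translation": [1, 2.2, 10], "twist": [0, 0, 0], "grip": -0.3},
])

```text
clock: 45.82
eef_pos: [0.653, 0.2004, 0.0859]
orientation: [-0.342, 0.94, 0.0, -0.001]
force: [1.4, -0.5, -2.4]
grip_width: 0.055
grip_force: 70.3
```

```bash
python3 lk.py .102 -.1 .044 220.03
```

```text
[0.6533 0.1995] [ 0.03 -0.09  4.19] [ 0.04 -0.07 -0.03]
[ 1.35095805 -0.53142422 -2.43025669] 0.05497595632321683 70.32851457595825 [ 11.  40.   5.  55.  -0. -29.]
```

Call:
servo_tool([
  {"translation": [0, 0, 1.5], "twist": [0, 0, 0], "grip": -0.3},
  {"translation": [0, 0, 3], "twist": [0, 0, 0], "grip": -0.3},
  {"translation": [0, 0, 3.8], "twist": [0, 0, 0], "grip": -0.3},
  {"translation": [0, 0, 4.1], "twist": [0, 0, 0], "grip": -0.3},
  {"translation": [0, 0, 4.2], "twist": [0, 0, 0], "grip": -0.3},
  {"translation": [0, 0, 4.2], "twist": [0, 0, 0], "grip": -0.3},
  {"translation": [0, 0, 4.2], "twist": [0, 0, 0], "grip": -0.3},
])

```text
clock: 46.4
eef_pos: [0.654, 0.2007, 0.0453]
orientation: [-0.342, 0.94, -0.0, 0.001]
force: [-0.2, -0.5, -2.7]
grip_width: 0.0553
grip_force: 70.6
```

Call:
servo_tool([
  {"translation": [0, 0, 0.2], "twist": [0, 0, 0], "grip": -0.3},
  {"translation": [0, 0, 0.35], "twist": [0, 0, 0], "grip": -0.3},
  {"translation": [0, 0, 0.45], "twist": [0, 0, 0], "grip": -0.3},
  {"translation": [0, 0, 0.45], "twist": [0, 0, 0], "grip": -0.3},
  {"translation": [0, 0, 0.45], "twist": [0, 0, 0], "grip": -0.3},
  {"translation": [0, 0, 0.45], "twist": [0, 0, 0], "grip": -0.3},
])

```text
clock: 46.9
eef_pos: [0.6536, 0.2006, 0.0406]
orientation: [-0.342, 0.94, -0.0, 0.0]
force: [-2.9, -1.5, 6.2]
grip_width: 0.0551
grip_force: 71.4
```

Call:
servo_tool([
  {"translation": [0, 0, 0], "twist": [0, 0, 0], "grip": 0.5},
  {"translation": [0, 0, 0], "twist": [0, 0, 0], "grip": 0.65},
  {"translation": [0, 0, 0], "twist": [0, 0, 0], "grip": 0.65},
  {"translation": [0, 0, 0], "twist": [0, 0, 0], "grip": 0.65},
  {"translation": [0, 0, 0], "twist": [0, 0, 0], "grip": 0.65},
  {"translation": [0, 0, -1.5], "twist": [0, 0, 0], "grip": 0.65},
  {"translation": [0, 0, -4], "twist": [0, 0, 0], "grip": 0.65},
  {"translation": [0, 0, -8], "twist": [0, 0, 0], "grip": 0.65},
  {"translation": [0, 0, -12], "twist": [0, 0, 0], "grip": 0.65},
  {"translation": [0, 0, -16], "twist": [0, 0, 0], "grip": 0.65},
  {"translation": [0, 0, -20], "twist": [0, 0, 0], "grip": 0.65},
  {"translation": [0, 0, -22], "twist": [0, 0, 0], "grip": 0.65},
])

```text
clock: 47.9
eef_pos: [0.6546, 0.2008, 0.2653]
orientation: [-0.342, 0.94, -0.0, 0.003]
force: [0.9, 0.5, 0.7]
grip_width: 0.0704
grip_force: 0.0
```

```bash
python3 lk.py -.126 0 .29 130.03
```

```text
[0.4144 0.1294] [22.98  9.96 -2.62] [ 0.11  0.38 89.98]
[0.88776385 0.52406498 0.65433586] 0.07042188629476966 0.0 [ 11.  34.  22.  77.   0. -29.]
```

Call:
servo_tool([
  {"translation": [23, 10, -3], "twist": [0, 0, 90], "grip": 0.2},
  {"translation": [23, 10, -3], "twist": [0, 0, 90], "grip": 0.2},
  {"translation": [23, 10, -3], "twist": [0, 0, 90], "grip": 0.2},
  {"translation": [23, 10, -3], "twist": [0, 0, 90], "grip": 0.2},
  {"translation": [23, 10, -3], "twist": [0, 0, 90], "grip": 0.2},
  {"translation": [23, 10, -3], "twist": [0, 0, 90], "grip": 0.2},
  {"translation": [23, 10, -3], "twist": [0, 0, 90], "grip": 0.2},
  {"translation": [23, 10, -3], "twist": [0, 0, 90], "grip": 0.2},
  {"translation": [23, 10, -3], "twist": [0, 0, 90], "grip": 0.2},
  {"translation": [23, 10, -3], "twist": [0, 0, 90], "grip": 0.2},
  {"translation": [23, 10, -3], "twist": [0, 0, 90], "grip": 0.2},
  {"translation": [23, 10, -3], "twist": [0, 0, 90], "grip": 0.2},
])

```text
clock: 48.9
eef_pos: [0.4128, 0.1293, 0.2898]
orientation: [0.393, 0.92, 0.0, 0.0]
force: [-0.4, -1.0, -0.1]
grip_width: 0.0511
grip_force: 0.0
```

```bash
python3 top.py s; python3 lk.py -.126 0 .29 130.03
```

```text
tcp [0.4128 0.1293 0.2898] locker -0.1272 0.0009 48.9 [-0.4 -1.  -0.1] 0.051131335066136846
mid locker 696 [651.  283.1] [60.  54.5] 40.4 lk 0.154 -0.0345
low locker 752 [653.3 198.3] [66.2 55.8] 40.2 lk 0.1013 -0.1009
flap lean back from vertical -0.5743950991859307 2747
[0.4144 0.1294] [-0.1   0.12 -0.03] [0.02 0.01 3.14]
[0.11082048 0.45466734 0.50265938] 0.051621061448681387 0.0 [  8.   5. -16.  68.   0.  55.]
```

Call:
servo_tool([
  {"translation": [-0.1, 0.2, 0], "twist": [0, 0, 3.1], "grip": 0.2},
  {"translation": [-0.1, 0.2, 2], "twist": [0, 0, 3.1], "grip": 0.2},
  {"translation": [-0.1, 0.2, 5], "twist": [0, 0, 3.1], "grip": 0.2},
  {"translation": [-0.1, 0.2, 7], "twist": [0, 0, 3.1], "grip": 0.2},
  {"translation": [-0.1, 0.2, 8.5], "twist": [0, 0, 3.1], "grip": 0.2},
  {"translation": [-0.1, 0.2, 8.5], "twist": [0, 0, 3.1], "grip": 0.2},
  {"translation": [-0.1, 0.2, 8.5], "twist": [0, 0, 3.1], "grip": -0.4},
  {"translation": [-0.1, 0.2, 8.5], "twist": [0, 0, 3.1], "grip": -0.8},
  {"translation": [-0.1, 0.2, 8.5], "twist": [0, 0, 3.1], "grip": -1},
  {"translation": [-0.1, 0.2, 8.5], "twist": [0, 0, 3.1], "grip": -1},
  {"translation": [-0.1, 0.2, 8.5], "twist": [0, 0, 3.1], "grip": -1},
  {"translation": [-0.1, 0.2, 8.5], "twist": [0, 0, 3.1], "grip": -1},
], force=30)

```text
clock: 49.95
eef_pos: [0.4157, 0.13, 0.2058]
orientation: [0.415, 0.91, 0.001, 0.001]
force: [-0.9, -0.2, 7.7]
grip_width: 0.0125
grip_force: 29.3
```

```bash
python3 top.py t; python3 lk.py -.125 0 .205 130.03;  python3 - <<'E'
import numpy as np
for k,t in enumerate(np.arange(0.06,1.35,.06).tolist()+[1.35]):
    p=-.576+t; print(k,round(23.1*(np.sin(p)-np.sin(-.576)),2),round(-23.1*(np.cos(p)-np.cos(.576)),2),end=' | ')
E
```

```text
tcp [0.4157 0.13   0.2058] locker -0.1246 -0.0004 49.95 [-0.9 -0.2  7.7] 0.01252236726344227
tall locker 316 [536.4 372.2] [35.4 56.3] 39.5 lk 0.1236 0.1074
mid locker 697 [651.3 283. ] [59.5 77.2] 40.0 lk 0.1542 -0.0348
low locker 750 [653.2 198.2] [65.2 55.8] 39.5 lk 0.1011 -0.1009
flap lean back from vertical -0.575284980649693 2399
[0.4152 0.13  ] [ 0.04 -0.04  0.08] [0.1  0.07 0.94]
[-1.13999628 -0.59155431  6.1240134 ] 0.012712827318788845 29.26979809999466 [  8.   9. -26.  56.  -0.  57.]
0 1.18 -0.72 | 1 2.41 -1.37 | 2 3.67 -1.94 | 3 4.97 -2.44 | 4 6.29 -2.85 | 5 7.63 -3.19 | 6 8.99 -3.45 | 7 10.37 -3.62 | 8 11.75 -3.71 | 9 13.14 -3.72 | 10 14.52 -3.65 | 11 15.9 -3.49 | 12 17.26 -3.25 | 13 18.61 -2.93 | 14 19.94 -2.53 | 15 21.24 -2.04 | 16 22.5 -1.49 | 17 23.74 -0.85 | 18 24.93 -0.15 | 19 26.08 0.63 | 20 27.18 1.47 | 21 28.23 2.38 | 22 28.73 2.85 |
```

Call:
servo_tool([
  {"translation": [-0.02, 1.18, -0.72], "twist": [0, 0, 0], "grip": -1},
  {"translation": [-0.04, 2.41, -1.37], "twist": [0, 0, 0], "grip": -1},
  {"translation": [-0.06, 3.67, -1.94], "twist": [0, 0, 0], "grip": -1},
  {"translation": [-0.08, 4.97, -2.44], "twist": [0, 0, 0], "grip": -1},
  {"translation": [-0.1, 6.29, -2.85], "twist": [0, 0, 0], "grip": -1},
  {"translation": [-0.13, 7.63, -3.19], "twist": [0, 0, 0], "grip": -1},
  {"translation": [-0.15, 8.99, -3.45], "twist": [0, 0, 0], "grip": -1},
  {"translation": [-0.17, 10.37, -3.62], "twist": [0, 0, 0], "grip": -1},
  {"translation": [-0.19, 11.75, -3.71], "twist": [0, 0, 0], "grip": -1},
  {"translation": [-0.22, 13.14, -3.72], "twist": [0, 0, 0], "grip": -1},
  {"translation": [-0.24, 14.52, -3.65], "twist": [0, 0, 0], "grip": -1},
  {"translation": [-0.26, 15.9, -3.49], "twist": [0, 0, 0], "grip": -1},
])

```text
clock: 51.0
eef_pos: [0.5373, 0.2326, 0.2404]
orientation: [0.415, 0.91, 0.0, 0.0]
force: [-0.8, -2.0, 0.2]
grip_width: 0.0126
grip_force: 31.4
```

```bash
python3 lk.py .0332 0 .2407 130.03; python3 -c "
for x,y,z in [(17.26,-3.25,0),(18.61,-2.93,0),(19.94,-2.53,0),(21.24,-2.04,0),(22.5,-1.49,0),(23.74,-.85,0),(24.93,-.15,0),(26.08,.63,0),(27.18,1.47,0),(28.23,2.38,0),(28.73,2.85,0)]: print(round(-.0164*x+.26,2),round(x-15.9,2),round(y+3.49,2))"
```

```text
[0.5363 0.2318] [ 0.01 -0.13 -0.03] [0.03 0.03 0.94]
[-0.83581851 -2.00367189  0.24001711] 0.012634703416128386 31.414684653282166 [16. 23.  0. 67. -0. 65.]
-0.02 1.36 0.24
-0.05 2.71 0.56
-0.07 4.04 0.96
-0.09 5.34 1.45
-0.11 6.6 2.0
-0.13 7.84 2.64
-0.15 9.03 3.34
-0.17 10.18 4.12
-0.19 11.28 4.96
-0.2 12.33 5.87
-0.21 12.83 6.34
```

Call:
servo_tool([
  {"translation": [-0.02, 1.36, 0.24], "twist": [0, 0, 0], "grip": -1},
  {"translation": [-0.05, 2.71, 0.56], "twist": [0, 0, 0], "grip": -1},
  {"translation": [-0.07, 4.04, 0.96], "twist": [0, 0, 0], "grip": -1},
  {"translation": [-0.09, 5.34, 1.45], "twist": [0, 0, 0], "grip": -1},
  {"translation": [-0.11, 6.6, 2.0], "twist": [0, 0, 0], "grip": -1},
  {"translation": [-0.13, 7.84, 2.64], "twist": [0, 0, 0], "grip": -1},
  {"translation": [-0.15, 9.03, 3.34], "twist": [0, 0, 0], "grip": -1},
  {"translation": [-0.17, 10.18, 4.12], "twist": [0, 0, 0], "grip": -1},
  {"translation": [-0.19, 11.28, 4.96], "twist": [0, 0, 0], "grip": -1},
  {"translation": [-0.2, 12.33, 5.87], "twist": [0, 0, 0], "grip": -1},
  {"translation": [-0.21, 12.83, 6.34], "twist": [0, 0, 0], "grip": -1},
  {"translation": [-0.21, 12.83, 6.34], "twist": [0, 0, 0], "grip": -1},
])

```text
clock: 52.0
eef_pos: [0.6353, 0.315, 0.1762]
orientation: [0.415, 0.91, -0.0, 0.0]
force: [1.0, 1.0, -1.2]
grip_width: 0.0127
grip_force: 31.8
```

```bash
python3 lk.py .1615 0 .177 130.03; python3 top.py u | tail -1
```

```text
[0.6345 0.3143] [-0.   -0.1  -0.08] [-0.02  0.01  0.95]
[ 0.99757252  0.9536713  -1.21238301] 0.012682814657275292 31.82295262813568 [20. 40. 18. 69. -0. 69.]
flap lean back from vertical 0.7750139122309992 12498
```

Shut (lean 0.775). Release and lift away.

Call:
servo_tool([
  {"translation": [0, 0, 0], "twist": [0, 0, 0], "grip": -0.5},
  {"translation": [0, 0, 0], "twist": [0, 0, 0], "grip": 0.2},
  {"translation": [0, 0, 0], "twist": [0, 0, 0], "grip": 0.2},
  {"translation": [0, 0, 0], "twist": [0, 0, 0], "grip": 0.2},
  {"translation": [0, 0, 0], "twist": [0, 0, 0], "grip": 0.2},
  {"translation": [0, 0, -2], "twist": [0, 0, 0], "grip": 0.2},
  {"translation": [0, 0, -5], "twist": [0, 0, 0], "grip": 0.2},
  {"translation": [0, 0, -9], "twist": [0, 0, 0], "grip": 0.2},
  {"translation": [0, 0, -13], "twist": [0, 0, 0], "grip": 0.2},
  {"translation": [0, -4, -13], "twist": [0, 0, 0], "grip": 0.2},
  {"translation": [-10, -10, -13], "twist": [0, 0, 0], "grip": 0.2},
  {"translation": [-10, -20, -13], "twist": [0, 0, 0], "grip": 0.2},
])

```text
clock: 53.05
eef_pos: [0.5979, 0.2102, 0.306]
orientation: [0.414, 0.91, 0.0, 0.001]
force: [0.6, -0.4, -0.3]
grip_width: 0.0512
grip_force: 0.0
```

Call:
servo_tool([
  {"translation": [-20, -10, 0], "twist": [0, 0, 0], "grip": 0.2},
  {"translation": [-20, -10, 0], "twist": [0, 0, 0], "grip": 0.2},
  {"translation": [-20, -10, 0], "twist": [0, 0, 0], "grip": 0.2},
  {"translation": [-20, -10, 0], "twist": [0, 0, 0], "grip": 0.2},
  {"translation": [-20, -10, 0], "twist": [0, 0, 0], "grip": 0.2},
  {"translation": [-20, -10, 0], "twist": [0, 0, 0], "grip": 0.2},
  {"translation": [-20, -10, 0], "twist": [0, 0, 0], "grip": 0.2},
  {"translation": [-20, -10, 0], "twist": [0, 0, 0], "grip": 0.2},
])

```text
clock: 53.72
eef_pos: [0.6516, -0.0063, 0.306]
orientation: [0.416, 0.909, 0.0, -0.0]
force: [1.1, 0.2, 0.9]
grip_width: 0.0512
grip_force: 0.0
```

```bash
python3 top.py v; python3 - <<'E'
from h import *
d=np.load('pics/t_v.npy');P=cloud(d,cammat('top'))
m=(abs(P[...,2]-.048)<.004)&(abs(P[...,0]-.43)<.1)&(abs(P[...,1]+.377)<.05);print('scan',cv2.minAreaRect((P[m][:,:2]*1000).astype(np.float32)))
a=cv2.imread('pics/t_v.png')
cv2.imwrite('pics/fin.png',a)
E
```

```text
tcp [ 0.6516 -0.0063  0.306 ] locker -0.0316 -0.2564 53.7167 [1.1 0.2 0.9] 0.051193248902334294
flap lean back from vertical 0.7511037234306522 433
scan ((429.0140686035156, -376.37371826171875), (127.00505065917969, 35.168373107910156), 3.1446337699890137)
```

View pics/fin.png

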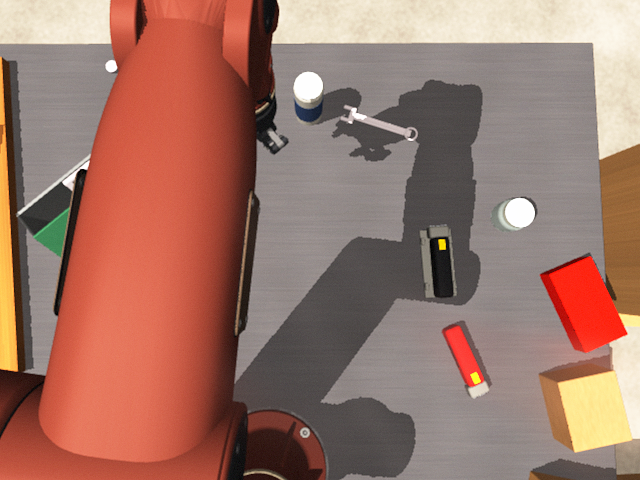

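```bash
python3 go.py .45 -.2 .3 131
```

```text
[ -1.52 -27.99   0.61] [ 0.01 -0.03 -0.05]
```

Call:
servo_tool([
  {"translation": [-1.5, -28, 0], "twist": [0, 0, 0], "grip": 0.2},
  {"translation": [-1.5, -28, 0], "twist": [0, 0, 0], "grip": 0.2},
  {"translation": [-1.5, -28, 0], "twist": [0, 0, 0], "grip": 0.2},
  {"translation": [-1.5, -28, 0], "twist": [0, 0, 0], "grip": 0.2},
  {"translation": [-1.5, -28, 0], "twist": [0, 0, 0], "grip": 0.2},
  {"translation": [-1.5, -28, 0], "twist": [0, 0, 0], "grip": 0.2},
  {"translation": [-1.5, -28, 0], "twist": [0, 0, 0], "grip": 0.2},
  {"translation": [-1.5, -28, 0], "twist": [0, 0, 0], "grip": 0.2},
  {"translation": [-1.5, -28, 0], "twist": [0, 0, 0], "grip": 0.2},
  {"translation": [-1.5, -28, 0], "twist": [0, 0, 0], "grip": 0.2},
  {"translation": [-1.5, -28, 0], "twist": [0, 0, 0], "grip": 0.2},
  {"translation": [-1.5, -28, 0], "twist": [0, 0, 0], "grip": 0.2},
])

```text
clock: 54.77
eef_pos: [0.4509, -0.1993, 0.3061]
orientation: [0.414, 0.91, 0.0, -0.0]
force: [-0.2, 0.8, -0.3]
grip_width: 0.0512
grip_force: 0.0
```

```bash
python3 top.py x; python3 - <<'E'
from h import *
X=np.array([.76566,.64325]);Y=np.array([-.64325,.76566])
d=np.load('pics/t_x.npy');P=cloud(d,cammat('top'));lx=P[...,:2]@X-.5265;ly=P[...,:2]@Y+.1675
b=(abs(ly)<.08)&(lx>.1)&(lx<.19)&(P[...,2]>.176)&(d>0);print('bar',b.sum(),np.median(lx[b]) if b.any() else '',P[...,2][b].max() if b.any() else '')
E
```

```text
tcp [ 0.4509 -0.1993  0.3061] locker -0.3095 -0.2751 54.7667 [-0.2  0.8 -0.3] 0.051163654133555614
tall locker 1071 [555.7 248. ] [ 22.2 371.8] 40.3 lk 0.0585 -0.0
mid locker 1041 [545.6 239.5] [ 21.9 371.5] 40.4 lk 0.0453 -0.0001
low locker 934 [537.4 232. ] [ 16.8 370.8] 39.9 lk 0.0342 -0.0006
flap lean back from vertical 0.7762481578618752 12343
bar 642 0.15899763889052043 0.18778133244813566
```

```bash
python3 -c "
from cell import order;print(order.job_done())"
```

```text
the job is handed in; nothing more can be done
None
```

I read all three labels in order (tall, mid, low), stood the cartons in the locker, shut the flap fully, put the scanner back in its dock and handed the job in at about 55 s; no verdict came back, and the mid carton was knocked about 5 cm to the locker's back wall, where I left it, still upright, before I shut the flap.

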